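Fetch the solenoid valve from behind the descaler bottle

ROBOT

A 7-joint arm with a two-finger parallel gripper is mounted at the origin on a cart in front of the work surface, level with it; the furniture and walls round the work are solid. World frame = base frame: x ahead of the robot, y to its left, z up, the work surface at z = 0. Lengths are in m, angles in rad, forces in N, time in s.
With the tool pointing down it reaches from about 0.425 to 0.875 m from the base axis. Payload 9.9 kg.
Tool frame: the origin (TCP) lies between the finger pads; the fingertips stand 22 mm ahead of it and the grasp point (between the pads) lies 3 mm ahead of it (manip.tcp_to_tips is the distance from the TCP to the fingertips, in m); z points along the fingers, x is the direction in which the jaws open and shut, and the axes are right-handed (so a half turn about z gives the same grasp; the last joint's range is limited). The gripper opens to 85 mm and grips with 20 to 120 N. Pads are 22 mm wide; open, the fingers measure 114 mm over their backs; the gripper's body (76 mm by 85 mm) begins 54 mm behind the grasp point. The pads swing forward as they close: fully open they stand 13 mm farther back than shut.
Start: joints at [1.182, 0.576, 0.025, 1.437, -0.015, 1.129, -0.057], TCP at [0.203, -0.644, 0.253] pointing down, gripper open.
Joint ranges: [-2.76, 2.76], [-0.34, 2.15], [-1.52, 1.57], [0.19, 2.46], [-1.09, 4.23], [0.17, 1.99], [-2.82, 2.82]. Speed limits (rad/s): [2.22, 2.22, 3.01, 3.01, 3.14, 3.14, 3.14].

INTERFACE

Orientations are given as a rotation vector (axis times angle).
In Python, from rig import manip gives the robot as it stands. The module is installed in compiled form; this text tells all that it offers.
- The arm moves only by the shell command python3 -m crank 'ROWS' [FORCE]. ROWS is JSON, a list of rows, each a list of 5 numbers: the shift along the tool's x, y, z in m, then the turn about the tool's z in rad, then the gripper's target within -1 to 1 (fully open at 1, half-way at 0, shut at -1). In form: [[dx, dy, dz, spin, hand], ...]. A call has 1 to 20 rows; each row shifts and turns the pose as measured when the row begins, along the tool's axes as they then stand; what a row does not reach is not made up. A row lasts 1/10 s, in which the tool goes at most 50 mm and 8.59 degrees, less where a joint would pass 70% of its speed; a pose out of reach is approached as far as the arm can. A call with a gripper value outside its range is refused whole. The fingers move at their own pace and stop on an object; FORCE is the grip in N (left out, the last holds). Time passes only in rows, so rows that do not move let the fingers close. It gives the time, the measured TCP pose, the force and the opening at its end, in the units of the state.
- manip.read_state(): the state, without advancing time (a new reading comes with each control period).
- manip.capture(name): name is "scene" or "top" or "wrist"; returns a dict with "color" (480x640x3 uint8, blue, green, red), "camera_matrix" (3x3 intrinsics, pixels), "R" (3x3) and "t" (3): a world point X has camera coordinates R X + t. Camera axes: x right, y down, z forward; pixel columns grow to the right and rows downward; lengths in m; the calibration is good to about 2 mm. The wrist camera is an equidistant fisheye: a pixel r from the principal point sees the ray r / f radians off the axis. A picture is of the moment at which its call begins. There is no depth.
- manip.sign_off(): hands the job in, once; it reports no verdict.
The state is a dict: "clock": time; "joint_pos": joint angles; "qd": joint speeds; "joint_torque": joint torques, N m; "tcp_pos": TCP position; "tool_rot": TCP orientation; "wrist_force": force on the tool from outside, world axes, zero at the start; "torque": the same for the moment, N m; "finger_gap": finger opening in m.
Only numpy, scipy, OpenCV 4.12 (cv2) and the standard library are available. Lean on these libraries where they do the work, as an engineer would, in place of code of your own. Each camera call takes 0.05 s, during which the arm holds its last target.

TASK

I need the white solenoid valve that lies behind the white, green-capped descaler bottle in the narrow grey bench tray. Move that bottle out of the tray and stand it upright out of the way, lay the valve, the same way up, in the middle of the dark smoked lid beside the tray, then stand the bottle back upright on the mark in the tray where it stood.

Things in the scene. Friction and masses are not known exactly. Their poses are not given: they have to be found in the camera images.
- bottle: White descaler bottle, green cap, 0.35 to 0.58 kg, 74 mm across, 198 mm tall; cap 38 mm across from 172 to 198 mm up, easily gripped from above. Origin: centre of its underside, z up, x towards the tray's back. It stands on the round yellow-edged mark near the front of the grey tray.
- valve: White plastic solenoid valve, 40x55x21 mm, 60 g, lying in the tray some 80 mm behind the bottle's centre. Origin under its middle, z up. Its block, to be gripped, spans x -20 to 16, y 2 to 24, z 0 to 18 mm; a spout 12 mm thick runs from it to y -28 mm at x -8, z 9 mm. Grip the block across its x (36 mm wide) at x -2, y 13 mm.
- lid_dish: Dark smoked oval lid lying flat, rim up, on the bench, fixed: 148 (own x, roughly away from the robot) x 176 mm (own y); floor 2 mm thick, rim 8 mm high. Origin: centre of its underside. It lies to the left or right of the tray. The bench in front of it is clear: the bottle can stand there, centred at x = 0.47 m; the bench's edge is at x = 0.43 m.
- bench_tray: Fixed grey tray, 210 mm from front to back, 96 mm wide; floor 4 mm thick, lip 12 mm high and 4 mm thick. Its x points to its back; origin under its floor, 90 mm behind the centre of the bottle's mark, 75 mm before its back edge. Beware: a thin black lead hangs from ceiling to floor at x 0.39, y 0.04 to 0.07 m, not to be struck: draw the arm in to pass it; all the work lies to its left.

How it is judged:
On the way, in this order (a step that is already met when the one before it is completed fails the run):
1. the bottle stands upright, set aside, while the valve still lies in its place (distance of bottle from where it was at the start of the episode above 0.06 m and height (world z) of bottle below 0.02 m and angle between bottle's own z axis and vertical below 0.15 rad and distance of valve from where it was at the start of the episode below 0.03 m and contact force between the fingers and bottle below 0.5 N), for 0.2 s.
2. the valve lies in the middle of the smoked lid, let go, with the bottle still aside (horizontal distance between valve and lid_dish below 0.04 m and height (world z) of valve below 0.012 m and contact force between the fingers and valve below 0.5 N and distance of bottle from where it was at the start of the episode above 0.06 m), for 0.2 s.
At the end, for the whole second after the job is handed in: The valve lies the same way up (within 11 degrees) on the lid, its origin within 40 mm of the lid's centre; the bottle stands upright (within 6 degrees) within 15 mm of where it stood at the start; both at rest (horizontal distance between valve and lid_dish below 0.04 m and height (world z) of valve below 0.012 m and angle between valve's own z axis and vertical below 0.2 rad and distance of bottle from where it was at the start of the episode below 0.015 m and angle between bottle's own z axis and vertical below 0.1 rad and linear speed of each of bottle, valve below 0.02 m/s); the robot touches nothing.
It fails at once if the bottle is tipped over (angle between bottle's own z axis and vertical above 0.6 rad).
It also fails if it takes over 72 s, if anything falls off the work surface, if the arm or the gripper's body presses on something with over 40 N, if the wrist force passes 120 N, or if a joint passes its speed limit or range.

## Working session

There is one attempt and no reset: what is moved stays moved. The work goes in short steps, Python scripts to look and compute and a shell command to move; the robot and the scene stay as the last step left them, time stands still between calls to the robot, and variables do not carry over. Pictures are saved under pics/ and viewed, and the job is handed in when it is done.

```bash
mkdir -p pics; cat > h.py <<'E'
import cv2,numpy as np
from rig import manip
def cap(n,f):
    c=manip.capture(n); cv2.imwrite('pics/'+f,c['color']); return c
def ray(c,u,v,z,fish=False):
    K=np.array(c['camera_matrix']);R=np.array(c['R']);t=np.array(c['t'])
    a=(u-K[0,2])/K[0,0];b=(v-K[1,2])/K[1,1]
    if fish:
        r=np.hypot(a,b); s=np.sin(r)/r if r>1e-9 else 1; d=np.array([a*s,b*s,np.cos(r)])
    else: d=np.array([a,b,1.])
    o=-R.T@t; d=R.T@d
    return o+d*(z-o[2])/d[2]
E
python3 - <<'E'
from h import *
import pickle
D={}
for n in ['scene','top']:
    D[n]=cap(n,n+'0.png'); c=D[n]
    print(n,np.round(-np.array(c['R']).T@c['t'],3))
pickle.dump(D,open('d0.pkl','wb'))
s=manip.read_state()
print({k:np.round(v,3).tolist() for k,v in s.items()}, manip.tcp_to_tips)
E
```

```text
scene [0.25  0.801 0.637]
top [0.05  0.413 0.724]
{'clock': 0.1, 'joint_pos': [1.182, 0.576, 0.025, 1.438, -0.015, 1.129, -0.057], 'qd': [-0.001, -0.002, -0.001, -0.002, 0.001, 0.001, -0.001], 'joint_torque': [0.006, -76.73, 2.258, -28.661, 0.016, 0.009, 0.0], 'tcp_pos': [0.202, -0.644, 0.253], 'tool_rot': [-2.532, 1.858, 0.002], 'wrist_force': [-0.079, -0.448, 0.459], 'torque': [0.056, -0.072, -0.0], 'finger_gap': 0.085} 0.022
```

View pics/scene0.png

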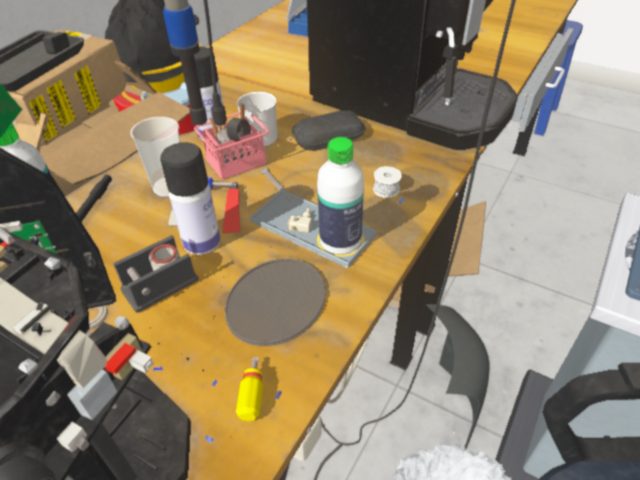

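View pics/top0.png

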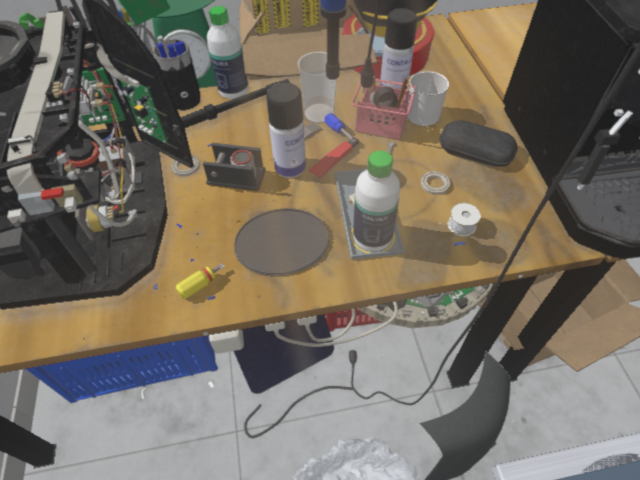

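The scene view has the cap at (341,150), valve near (302,220) and lid near (277,301). The top view has the cap at (381,162) and lid at (283,241), with the valve hidden behind the bottle. I'll measure next.

```bash
python3 - <<'E'
from h import *
import pickle
D=pickle.load(open('d0.pkl','rb'))
roi={'scene':(310,125,60,50),'top':(355,140,50,50)}
obs=[]
for n in D:
    c=D[n];im=c['color'];h=cv2.cvtColor(im,cv2.COLOR_BGR2HSV)
    x,y,w,hh=roi[n]
    m=cv2.inRange(h[y:y+hh,x:x+w],(45,110,50),(80,255,255))
    k,l,st,ce=cv2.connectedComponentsWithStats(m);i=1+np.argmax(st[1:,4])
    u,v=ce[i]+[x,y];print(n,'cap',u,v,st[i],np.round(ray(c,u,v,.187),3)); obs.append((c,u,v))
    # lid
    s=(277,301) if n=='scene' else (283,241)
    g=cv2.GaussianBlur(im,(3,3),0);mask=np.zeros((482,642),np.uint8)
    cv2.floodFill(g,mask,s,0,(22,)*3,(22,)*3,cv2.FLOODFILL_FIXED_RANGE|cv2.FLOODFILL_MASK_ONLY|(255<<8))
    mk=mask[1:-1,1:-1];mk=cv2.morphologyEx(mk,cv2.MORPH_OPEN,np.ones((5,5)))
    cs,_=cv2.findContours(mk,0,cv2.CHAIN_APPROX_NONE);q=max(cs,key=cv2.contourArea)
    P=np.array([ray(c,a,b,.005)[:2] for a,b in q[:,0]],np.float32)
    print('lid',cv2.fitEllipse(P*1000), cv2.boundingRect(q))
A=[];B=[]
for c,u,v in obs:
    o=ray(c,u,v,0);p=ray(c,u,v,.3);d=(p-o)/np.linalg.norm(p-o);M=np.eye(3)-np.outer(d,d);A.append(M);B.append(M@o)
print('cap tri',np.linalg.lstsq(np.vstack(A),np.hstack(B),rcond=None)[0])
im=D['scene']['color'][170:280,230:390];cv2.imwrite('pics/z1.png',cv2.resize(im,(800,550),interpolation=3))
im=D['top']['color'][160:270,320:420];cv2.imwrite('pics/z2.png',cv2.resize(im,(500,550),interpolation=3))
E
```

```text
scene cap 339.9865996649916 149.63819095477388 [ 17  12  26  27 597] [0.562 0.221 0.187]
lid ((581.0553588867188, 390.6108093261719), (147.3963623046875, 176.86129760742188), 5.481226921081543) (225, 259, 100, 87)
top cap 379.81640625 158.0 [ 14  11  22  15 256] [0.571 0.224 0.187]
lid ((579.6161499023438, 392.59429931640625), (152.4821319580078, 175.73973083496094), 3.864732265472412) (234, 208, 96, 70)
cap tri [0.56002631 0.22760366 0.19453765]
```

View pics/z1.png

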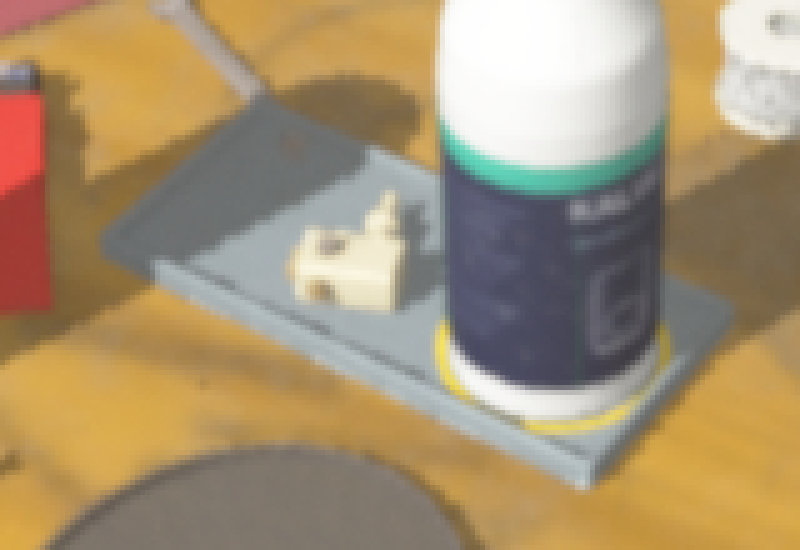

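View pics/z2.png

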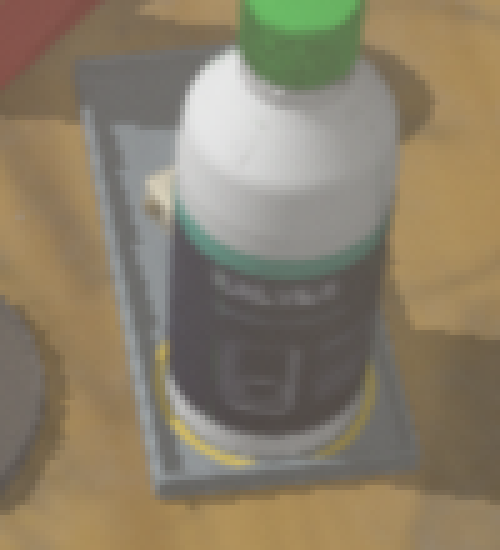

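```bash
python3 - <<'E'
from h import *
import pickle
D=pickle.load(open('d0.pkl','rb'))
S,T=D['scene'],D['top']
def r(c,u,v,z): return np.round(ray(c,u,v,z)[:2],4)
q=lambda x,y:(230+x/5,170+y/5)
p=lambda x,y:(320+x/5,160+y/5)
print('S FL0',r(S,*q(590,487),0),'FLt',r(S,*q(590,462),.012),'FR',r(S,*q(735,308),.012),'BL',r(S,*q(103,235),.012),'BL0',r(S,*q(105,258),0),'BR',r(S,*q(262,98),.012))
print('T FL0',r(T,*p(160,497),0),'FLt',r(T,*p(155,478),.012),'FR',r(T,*p(417,452),.012),'BL',r(T,*p(77,60),.012))
# bearing lines through axis at cap
for c,n in((S,'scene'),(T,'top')):
    im=c['color'];h=cv2.cvtColor(im,cv2.COLOR_BGR2HSV);m=cv2.inRange(h,(45,90,40),(85,255,255))
    for v in range(140,178,4):
        x=np.where(m[v,330:400])[0]
        if len(x): print(n,v,330+x.min(),330+x.max(),end=' | ')
# valve block top corners (scene)
for nm,(x,y) in dict(tl=(300,230),bl=(400,245),spout=(385,195),blb=(405,308),llb=(293,298)).items(): print(nm,r(S,*q(x,y),.022),r(S,*q(x,y),.004))
E
```

```text
S FL0 [0.516  0.2725] FLt [0.5163 0.2726] FR [0.5071 0.1827] BL [0.7221 0.2597] BL0 [0.7231 0.2592] BR [0.7152 0.1655]
T FL0 [0.515  0.2742] FLt [0.5155 0.2763] FR [0.5077 0.1825] BL [0.7209 0.2604]
scene 140 330 351 | scene 144 330 352 | scene 148 330 352 | scene 152 330 352 | scene 156 330 352 | scene 160 331 350 | top 152 373 386 | top 156 369 391 | top 160 369 391 | top 164 371 389 | top 168 372 374 | top 172 377 377 | tl [0.6549 0.2317] [0.6667 0.215 ]
bl [0.6198 0.2212] [0.6306 0.2042]
spout [0.6384 0.2007] [0.6498 0.1831]
blb [0.6015 0.2481] [0.6118 0.2319]
llb [0.6379 0.2628] [0.6492 0.247 ]
```

Lid centre comes out at about (0.580, 0.392), with a measured 148x176 matching its size. The tray is 96 wide with yaw −4.3°, and the bottle sits near (0.557, 0.226). Both views agree to a few mm. First I draw the arm in, since tool x points radially outward.

```bash
python3 -m crank '[[-0.05,0,0,0,1],[-0.05,0,0,0,1],[-0.05,0,0,0,1],[-0.05,0,0,0,1],[-0.05,0,0,0,1],[-0.05,0,0,0,1],[-0.05,0,0,0,1],[-0.05,0,0,0,1],[-0.05,0,0,0,1]]' 60; python3 -c "
from h import *
s=manip.read_state();print(np.round(s['joint_pos'],3))"
```

```text
clock: 1.0
tcp_pos: [0.0675, -0.2157, 0.2475]
tool_rot: [-2.531, 1.856, 0.009]
wrist_force: [0.7, -0.4, 0.8]
finger_gap: 0.0851
[ 1.099 -0.111 -0.035  2.421 -0.006  0.837 -0.197]
```

```bash
python3 -m crank '[[-0.002,-0.03,0,-0.13,1],[-0.002,-0.03,0,-0.13,1],[-0.002,-0.03,0,-0.13,1],[-0.002,-0.03,0,-0.13,1],[-0.002,-0.03,0,-0.13,1],[-0.002,-0.03,0,-0.13,1]]'; python3 -c "
from h import *
s=manip.read_state();print(np.round(s['joint_pos'],3))
cap('scene','s1.png');cap('wrist','w1.png')"
```

```text
clock: 1.6
tcp_pos: [0.2004, -0.0929, 0.2477]
tool_rot: [-3.054, 0.725, 0.004]
wrist_force: [0.9, 0.3, 0.1]
finger_gap: 0.0856
[ 0.736 -0.116 -0.436  2.42  -0.07   0.83  -0.116]
```

View pics/s1.png

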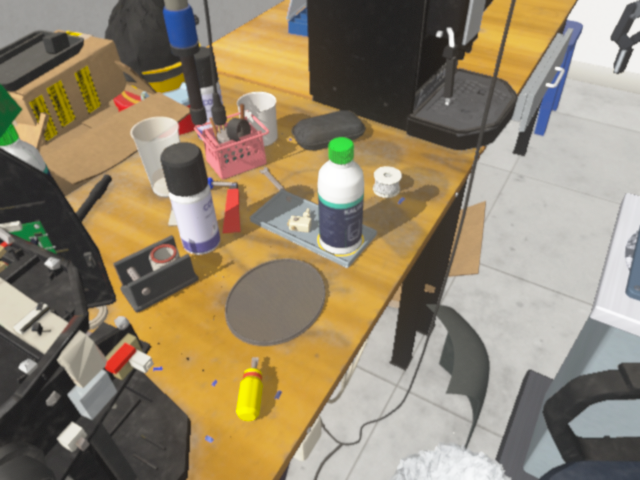

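View pics/w1.png

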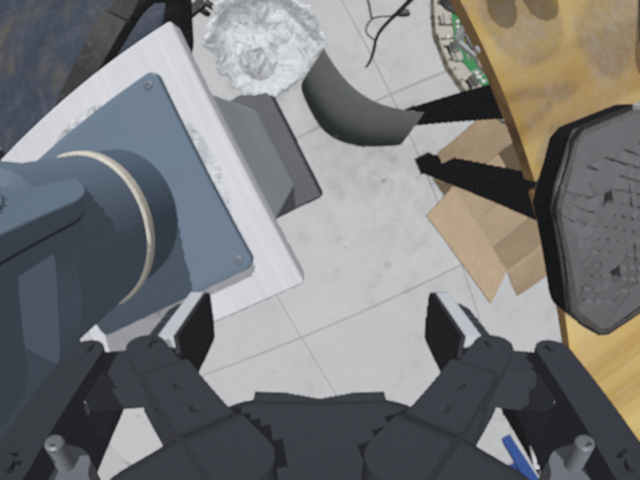

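```bash
python3 -m crank '[[-0.002,-0.03,0,-0.13,1],[-0.002,-0.03,0,-0.13,1],[-0.002,-0.03,0,-0.13,1],[-0.002,-0.03,0,-0.13,1],[-0.002,-0.03,0,-0.13,1],[-0.002,-0.03,0,-0.13,1],[-0.002,-0.03,0,-0.13,1],[-0.002,-0.03,0,-0.13,1]]'; python3 -c "
from h import *
s=manip.read_state();print(np.round(s['joint_pos'],3))
cap('scene','s2.png');cap('top','t2.png')"
```

```text
clock: 2.5
tcp_pos: [0.1857, 0.1416, 0.2488]
tool_rot: [-2.998, -0.927, -0.003]
wrist_force: [1.2, 1.3, 0.3]
finger_gap: 0.0853
[ 0.265 -0.124 -0.952  2.391 -0.141  0.825  0.012]
```

View pics/t2.png

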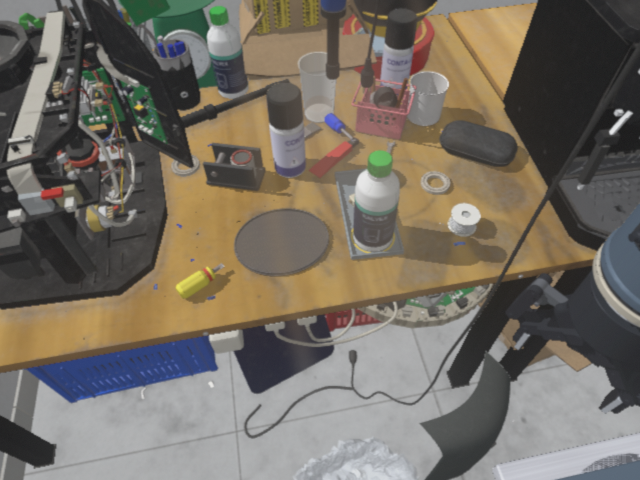

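```bash
cat > fk.py <<'E'
import numpy as np
from scipy.spatial.transform import Rotation as Ro
from scipy.optimize import least_squares
Q=np.array([[1.182,0.576,0.025,1.438,-0.015,1.129,-0.057],[1.099,-0.111,-0.035,2.421,-0.006,0.837,-0.197],[0.736,-0.116,-0.436,2.42,-0.07,0.83,-0.116],[0.265,-0.124,-0.952,2.391,-0.141,0.825,0.012]])
P=np.array([[.2025,-.644,.253],[.0675,-.2157,.2475],[.2004,-.0929,.2477],[.1857,.1416,.2488]])
TR=np.array([[-2.532,1.858,.002],[-2.531,1.856,.009],[-3.054,.725,.004],[-2.998,-.927,-.003]])
def Z(a):return Ro.from_euler('z',a).as_matrix()
def Y(a):return Ro.from_euler('y',a).as_matrix()
def fk(q,p,s=(-1,-1,-1,-1)):
    h,L1,L2,L3,a,b,e=p
    R=Z(s[0]*q[0]);x=np.array([0,0,h]);J=[]
    R=R@Y(q[1]);R=R@Z(s[1]*q[2]);x=x+R@[a,0,L1];el=x
    R=R@Y(q[3]);x=x+R@[b,0,L2];R=R@Z(s[2]*q[4]);w=x
    R=R@Y(q[5]);x=x+R@[e,0,L3];R=R@Z(s[3]*q[6])
    return x,R,el,w
if __name__=='__main__':
    for s3 in(-1,1):
     for s5 in(-1,1):
      s=(-1,s3,s5,-1)
      f=lambda p:np.r_[np.ravel([fk(q,p,s)[0]-x for q,x in zip(Q,P)]),(p-np.array([.3,.45,.4,.3,0,0,0]))*1e-3]
      r=least_squares(f,[.3,.45,.4,.3,0,0,0]);print(s,np.round(r.x,3),np.round(np.abs(f(r.x)[:12]).max(),4))
      for q,t in zip(Q,TR):
        Rm=fk(q,r.x,s)[1];print(np.round((Ro.from_matrix(Rm).inv()*Ro.from_rotvec(t)).as_rotvec(),3),end=' ')
      print()
E
python3 fk.py
```

```text
(-1, -1, -1, -1) [ 0.323  0.347  0.978 -0.5    0.187  0.377  0.394] 0.0406
[1.000e-03 0.000e+00 3.141e+00] [-1.000e-03  1.000e-03 -3.141e+00] [-1.000e-03  1.000e-03 -3.141e+00] [-1.000e-03  0.000e+00  3.141e+00] 
(-1, -1, 1, -1) [ 1.101  0.343 -0.274  0.714 -0.407  0.841 -1.438] 0.0396
[-3.000e-03 -4.300e-02 -3.129e+00] [-0.004 -0.013 -3.133] [-0.019 -0.156 -3.043] [ 0.004 -0.306 -2.935] 
(-1, 1, -1, -1) [ 8.515 -3.553  5.076 -4.865  0.655  8.423 -1.075] 0.1011
[ 3.0e-03  4.2e-02 -3.1e+00] [-1.000e-03 -1.300e-02  3.072e+00] [ 0.036 -0.121  2.273] [ 0.168 -0.135  1.24 ] 
(-1, 1, 1, -1) [-33.81    0.427   0.148 -34.441  -0.297   0.921  -0.906] 0.0728
[-1.000e-03 -0.000e+00 -3.087e+00] [2.00e-03 0.00e+00 3.08e+00] [1.00e-03 3.00e-03 2.37e+00] [-0.     0.008  1.436]
```

```bash
cat > fk2.py <<'E'
from fk import *
def fk(q,p):
    h,L1,L2,L3,a,b,e,y1,y2,y3=p
    R=Z(-q[0])@Y(q[1]);x=np.array([0,0,h]);R=R@Z(-q[2]);x=x+R@[a,y1,L1];el=x
    R=R@Y(q[3]);x=x+R@[b,y2,L2];R=R@Z(-q[4]);w=x
    R=R@Y(q[5]);x=x+R@[e,y3,L3];R=R@Z(-q[6]+np.pi)
    return x,R,el,w
p0=np.array([.3,.45,.4,.3,0,0,0,0,0,0])
f=lambda p:np.r_[np.ravel([fk(q,p)[0]-x for q,x in zip(Q,P)]),(p-p0)*3e-3]
r=least_squares(f,p0);p=r.x
if __name__=='__main__':
    print(np.round(p,3),np.round(f(p)[:12],4))
    for q in Q: x,R,el,w=fk(q,p);print(np.round(el,3),np.round(w,3))
E
python3 fk2.py
```

```text
[-0.432  0.649  0.214 -0.142 -0.063 -0.063 -0.153  0.014  0.014 -0.076] [ 0.0011  0.0005  0.     -0.0014  0.001   0.0016  0.     -0.0001 -0.0004
  0.0015  0.0006 -0.0012]
[ 0.129 -0.272  0.146] [ 0.221 -0.473  0.111]
[-0.051  0.126  0.206] [ 0.059 -0.043  0.108]
[-0.111  0.082  0.205] [0.083 0.032 0.106]
[-0.135 -0.008  0.206] [0.017 0.121 0.105]
```

View pics/s2.png

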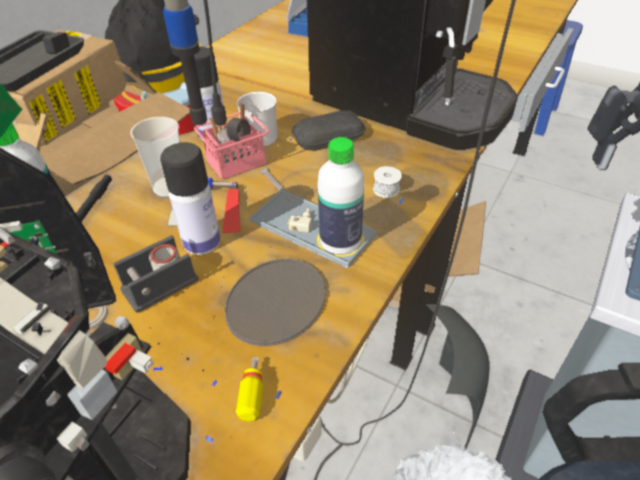

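```bash
cat > fk3.py <<'E'
from fk import Z,Y,Ro,Q,P,least_squares,np
import fk2
fk=fk2.fk
p0=np.array([.4,.48,.42,.45,0,0,0,0,0,0])
w=np.array([1,.05,.05,1,.05,.05,.05,.03,.03,.03])
f=lambda p:np.r_[np.ravel([fk(q,p)[0]-x for q,x in zip(Q,P)]),(p-p0)*w*.1]
p=least_squares(f,p0).x
def step(q,x,R,wt=np.ones(7)):
    for _ in range(3):
        X,Rc,_,_=fk(q,p)
        er=np.r_[x-X,(Ro.from_matrix(R@Rc.T)).as_rotvec()]
        J=np.array([(lambda a:np.r_[a[0]-X,Ro.from_matrix(a[1]@Rc.T).as_rotvec()])(fk(q+np.eye(7)[i]*1e-5,p)) for i in range(7)]).T/1e-5
        q=q+J.T@np.linalg.solve(J@J.T+1e-5*np.eye(6),er)
    return q
def clear(q):
    x,R,el,wr=fk(q,p)
    m=9
    for A,B in((np.array([0,0,p[0]]),el),(el,wr),(wr,x)):
        for t in np.linspace(0,1,30):
            c=A+(B-A)*t
            m=min(m,np.hypot(c[0]-.39,max(.04-c[1],0,c[1]-.07)))
    return m,el,wr
def path(q,pts,n=12):
    X,R,_,_=fk(q,p)
    for tgt,yaw in pts:
        X0,R0=fk(q,p)[:2];ya=np.arctan2(R0[1,0],R0[0,0])
        for k in range(1,n+1):
            Rk=Z((yaw-ya)*k/n)@R0
            q=step(q,X0+(np.array(tgt)-X0)*k/n,Rk)
            m,el,wr=clear(q)
            if k%4==0:print(np.round(q,2),'clr %.3f'%m,np.round(el,2),np.round(wr,2),np.round(X0+(np.array(tgt)-X0)*k/n,2))
    return q
if __name__=='__main__':
    print(np.round(p,3),np.abs(f(p)[:12]).max())
    q=Q[1]; 
    for k in range(14):
        X,R=fk(q,p)[:2];q=step(q,X+R@[-.002,-.03,0],R@Z(-.13))
        if k in(5,13):print('sim',np.round(q,3),Q[2 if k==5 else 3])
    print('direct');path(Q[3],[((.45,.4,.3),.65),((.557,.226,.3),.4)])
    print('left first');path(Q[3],[((.33,.25,.3),.65),((.2,.42,.3),1.1),((.45,.4,.3),.7),((.557,.226,.3),.4)])
E
python3 fk3.py
```

```text
[ 0.395  0.593  0.433  0.452  0.02  -0.011  0.06   0.007  0.007 -0.06 ] 0.0037244279445129147
sim [ 0.746 -0.112 -0.416  2.409 -0.066  0.84  -0.109] [ 0.736 -0.116 -0.436  2.42  -0.07   0.83  -0.116]
sim [ 0.287 -0.142 -0.902  2.385 -0.155  0.85   0.048] [ 0.265 -0.124 -0.952  2.391 -0.141  0.825  0.012]
direct
[ 0.16  0.15 -1.13  2.2   0.17  0.88 -0.45] clr 0.195 [0.09 0.01 0.98] [0.25 0.31 0.72] [0.28 0.23 0.26]
[-0.03  0.36 -1.07  1.96  0.37  1.02 -0.64] clr 0.156 [0.21 0.03 0.95] [0.32 0.39 0.73] [0.36 0.31 0.28]
[-0.18  0.55 -1.01  1.67  0.49  1.2  -0.67] clr 0.085 [0.3  0.08 0.9 ] [0.41 0.47 0.75] [0.45 0.4  0.3 ]
[-0.07  0.53 -1.    1.69  0.48  1.18 -0.62] clr 0.071 [0.3  0.04 0.9 ] [0.45 0.42 0.75] [0.49 0.34 0.3 ]
[ 0.03  0.52 -0.98  1.69  0.46  1.18 -0.58] clr 0.048 [0.3  0.01 0.91] [0.5  0.36 0.75] [0.52 0.28 0.3 ]
[ 0.13  0.53 -0.96  1.67  0.46  1.18 -0.54] clr 0.016 [ 0.3  -0.02  0.9 ] [0.54 0.31 0.75] [0.56 0.23 0.3 ]
left first
[ 0.26 -0.01 -1.04  2.28 -0.02  0.87 -0.16] clr 0.188 [0.   0.02 0.99] [0.24 0.26 0.72] [0.24 0.18 0.26]
[ 0.2   0.1  -1.08  2.17  0.11  0.93 -
[... 419 characters left out ...]
-0.59] clr 0.208 [0.18 0.09 0.95] [0.13 0.47 0.75] [0.2  0.42 0.3 ]
[-0.28  0.4  -1.11  1.9   0.4   1.09 -0.58] clr 0.173 [0.22 0.08 0.94] [0.22 0.47 0.75] [0.28 0.41 0.3 ]
[-0.23  0.46 -1.04  1.8   0.44  1.13 -0.58] clr 0.133 [0.26 0.08 0.92] [0.32 0.47 0.75] [0.37 0.41 0.3 ]
[-0.2   0.54 -0.98  1.67  0.48  1.19 -0.6 ] clr 0.091 [0.3  0.08 0.9 ] [0.41 0.47 0.75] [0.45 0.4  0.3 ]
[-0.09  0.52 -0.96  1.69  0.45  1.17 -0.57] clr 0.078 [0.3  0.05 0.91] [0.45 0.42 0.75] [0.49 0.34 0.3 ]
[ 0.01  0.51 -0.93  1.68  0.44  1.17 -0.54] clr 0.054 [0.3  0.02 0.91] [0.5  0.37 0.75] [0.52 0.28 0.3 ]
[ 0.1   0.52 -0.91  1.66  0.43  1.17 -0.51] clr 0.023 [ 0.3  -0.01  0.91] [0.55 0.31 0.75] [0.56 0.23 0.3 ]
```

```bash
cat > loop.py <<'E'
from fk3 import *
import sys
def polar(q,segs,verbose=True):
    # segs: (r,az,z,yaw)
    mn=9
    for r,az,z,yaw in segs:
        X0,R0=fk(q,p)[:2];ya=np.arctan2(R0[1,0],R0[0,0]);r0=np.hypot(*X0[:2]);a0=np.arctan2(X0[1],X0[0]);n=12
        for k in range(1,n+1):
            t=k/n;rr=r0+(r-r0)*t;aa=a0+(az-a0)*t
            q=step(q,np.array([rr*np.cos(aa),rr*np.sin(aa),X0[2]+(z-X0[2])*t]),Z((yaw-ya)*t)@R0)
            mn=min(mn,clear(q)[0])
        m,el,wr=clear(q)
        if verbose:print((r,az,yaw),np.round(q,2),'clr %.3f min %.3f'%(m,mn),np.round(el,2),np.round(wr,2))
    return q
if __name__=='__main__':
    q0=Q[3]
    for yo in (0,):
        q=q0
        for i in range(4):
            q=polar(q,[(.5,.75,.28,.75),(.5,1.5,.28,1.5),(.24,1.5,.25,1.5),(.24,.6,.25,.6)])
        q=polar(q,[(.5,.75,.28,.75),(.6,.386,.28,.386)])
E
python3 loop.py
```

```text
(0.5, 0.75, 0.75) [-0.1   0.4  -1.05  1.93  0.4   1.04 -0.58] clr 0.147 min 0.147 [0.23 0.04 0.94] [0.32 0.41 0.73]
(0.5, 1.5, 1.5) [-0.75  0.47 -1.23  1.95  0.5   1.08 -0.7 ] clr 0.245 min 0.147 [0.18 0.2  0.92] [-0.05  0.51  0.73]
(0.24, 1.5, 1.5) [-0.3  -0.18 -1.15  2.37 -0.22  0.86  0.21] clr 0.392 min 0.147 [-0.11 -0.01  0.98] [-0.02  0.31  0.7 ]
(0.24, 0.6, 0.6) [ 0.11 -0.11 -0.79  2.38 -0.11  0.83 -0.01] clr 0.203 min 0.147 [-0.05  0.02  0.99] [0.21 0.22 0.7 ]
(0.5, 0.75, 0.75) [-0.19  0.36 -0.9   1.91  0.33  1.02 -0.48] clr 0.170 min 0.170 [0.21 0.06 0.95] [0.33 0.42 0.73]
(0.5, 1.5, 1.5) [-0.81  0.42 -1.12  1.94  0.43  1.05 -0.62] clr 0.266 min 0.170 [0.15 0.19 0.94] [-0.05  0.52  0.73]
(0.24, 1.5, 1.5) [-0.34 -0.17 -1.12  2.37 -0.21  0.85  0.18] clr 0.392 min 0.170 [-0.1  -0.01  0.98] [-0.03  0.31  0.7 ]
(0.24, 0.6, 0.6) [ 0.06 -0.1  -0.75  2.38 -0.1   0.83 -0.02] clr 0.203 min 0.170 [-0.05  0.02  0.99] [0.21 0.22 0.7 ]
(0.5, 0.75, 0.75) [-0.22  0.35 -0.86  1.91  0.31  1.02 -0.46] clr 0.175 min 0.175 [0.2  0.06 0.95] [0.33 0.42 0.73]
(0.5, 1.5, 1.5) [-0.83  0.41 -1.09  1.93
[... 321 characters left out ...]
 0.75, 0.75) [-0.25  0.34 -0.81  1.91  0.29  1.01 -0.44] clr 0.181 min 0.181 [0.2  0.07 0.95] [0.33 0.42 0.73]
(0.5, 1.5, 1.5) [-0.85  0.4  -1.05  1.93  0.4   1.04 -0.57] clr 0.278 min 0.181 [0.14 0.19 0.94] [-0.05  0.52  0.73]
(0.24, 1.5, 1.5) [-0.46 -0.15 -1.04  2.37 -0.17  0.85  0.12] clr 0.392 min 0.181 [-0.08 -0.02  0.98] [-0.03  0.31  0.7 ]
(0.24, 0.6, 0.6) [-0.06 -0.1  -0.64  2.39 -0.08  0.83 -0.05] clr 0.203 min 0.181 [-0.05  0.01  0.99] [0.21 0.22 0.7 ]
(0.5, 0.75, 0.75) [-0.29  0.33 -0.75  1.9   0.26  1.01 -0.41] clr 0.188 min 0.182 [0.19 0.08 0.95] [0.33 0.42 0.73]
(0.6, 0.386, 0.386) [-0.07  0.47 -0.6   1.67  0.29  1.1  -0.38] clr 0.056 min 0.056 [0.28 0.04 0.92] [0.56 0.31 0.73]
```

```bash
cat > srch.py <<'E'
from fk3 import *
import time
LO=np.array([-2.76,-.34,-1.52,.19,-1.09,.17,-2.82])+.05;HI=np.array([2.76,2.15,1.57,2.46,4.23,1.99,2.82])-.05
LO[1]-=.0; 
def seg(q,r,az,z,dy,h=.06):
    X0,R0=fk(q,p)[:2];ya=np.arctan2(R0[1,0],R0[0,0]);r0=np.hypot(*X0[:2]);a0=np.arctan2(X0[1],X0[0])
    dyaw=(az+dy-ya+np.pi)%(2*np.pi)-np.pi
    n=int(max(4,np.ceil(max(abs(r-r0),abs(az-a0)*.5,abs(z-X0[2]),abs(dyaw)/.15*.05)/h)))
    mn=9
    for k in range(1,n+1):
        t=k/n;rr=r0+(r-r0)*t;aa=a0+(az-a0)*t
        q=step(q,np.array([rr*np.cos(aa),rr*np.sin(aa),X0[2]+(z-X0[2])*t]),Z(dyaw*t)@R0)
        if (q<LO).any() or (q>HI).any(): return None,0,n
        mn=min(mn,clear(q)[0])
        if mn<.12: return None,0,n
    return q,mn,n
if __name__=='__main__':
    rng=np.random.default_rng(0);q0=Q[3].copy();end=(.25,.7,.25,0)
    best=[];t0=time.time();base=seg(q0,*end)[0]
    print('base',np.round(base,2))
    while time.time()-t0<200:
        wps=[(rng.uniform(.24,.65),rng.uniform(.6,1.6),rng.uniform(.2,.55),rng.choice([0,rng.uniform(-1.5,1.5)])) for _ in range(rng.integers(2,4))]+[end]
        q=q0;N=0
        for w in wps:
            q,m,n=seg(q,*w);N+=n
            if q is None:break
        if q is None:continue
        best.append((q[2],N,wps,q))
    best.sort(key=lambda b:-(b[0]));print(len(best))
    for b in best[:6]:print(round(b[0],2),b[1],np.round(b[2],2).tolist(),np.round(b[3],2))
E
OMP_NUM_THREADS=1 python3 srch.py
```

```text
base [ 0.23 -0.1  -0.99  2.36 -0.12  0.83  0.03]
451
-0.48 34 [[0.53, 1.28, 0.53, 1.24], [0.59, 1.17, 0.26, 0.0], [0.63, 1.24, 0.39, -1.42], [0.25, 0.7, 0.25, 0.0]] [-0.36 -0.07 -0.48  2.38 -0.05  0.83 -0.1 ]
-0.5 24 [[0.4, 0.7, 0.53, 1.19], [0.58, 0.71, 0.43, 1.13], [0.61, 1.4, 0.26, 0.0], [0.25, 0.7, 0.25, 0.0]] [-0.34 -0.07 -0.5   2.38 -0.05  0.83 -0.1 ]
-0.51 38 [[0.3, 0.61, 0.35, 0.0], [0.37, 1.32, 0.37, 1.5], [0.56, 1.43, 0.29, -1.04], [0.25, 0.7, 0.25, 0.0]] [-0.32 -0.07 -0.51  2.38 -0.05  0.83 -0.1 ]
-0.57 37 [[0.46, 1.08, 0.3, 1.03], [0.45, 1.29, 0.52, -1.44], [0.29, 1.33, 0.3, 0.0], [0.25, 0.7, 0.25, 0.0]] [-0.26 -0.07 -0.57  2.37 -0.06  0.83 -0.09]
-0.6 26 [[0.41, 1.28, 0.52, 1.34], [0.48, 1.53, 0.22, 0.0], [0.25, 0.7, 0.25, 0.0]] [-0.22 -0.07 -0.6   2.37 -0.06  0.83 -0.08]
-0.61 24 [[0.42, 0.63, 0.23, 0.0], [0.37, 1.58, 0.48, -1.44], [0.31, 0.76, 0.47, -0.9], [0.25, 0.7, 0.25, 0.0]] [-0.21 -0.08 -0.61  2.37 -0.06  0.83 -0.08]
```

```bash
cat > srch2.py <<'E'
from srch import *
import pickle,sys
D=pickle.load(open('d0.pkl','rb'))
from h import ray
if __name__=='__main__':
    for u,v in((160,285),(80,300),(165,150),(100,80)):print('machine',np.round(ray(D['top'],u,v,0),2),np.round(ray(D['top'],u,v,.2),2))
    rng=np.random.default_rng(int(sys.argv[1]));q0=Q[3].copy();best=[];t0=time.time()
    a=(.52,.85)
    while time.time()-t0<300:
        wps=[]
        for _ in range(rng.integers(2,5)):
            az=rng.uniform(.7,1.3);r=rng.uniform(.3,min(.6,.52/np.sin(az)))
            wps.append((r,az,rng.choice([.3,.4,.5]),rng.uniform(-1.6,1.6)))
        wps.append((.5,.85,.32,0))
        q=q0;N=0
        for w in wps:
            q,m,n=seg(q,*w);N+=n
            if q is None:break
        if q is None:continue
        best.append((q[2],N,wps,q))
    best.sort(key=lambda b:-(b[0]));print(len(best))
    for b in best[:3]:
        print(round(b[0],2),b[1],np.round(b[2],2).tolist(),np.round(b[3],2))
E
export OMP_NUM_THREADS=1; nproc; for i in 1 2 3 4; do python3 srch2.py $i > o$i & done; wait; cat o?
```

```text
1
machine [0.53 0.61 0.  ] [0.4  0.56 0.2 ]
machine [0.53 0.75 0.  ] [0.4  0.65 0.2 ]
machine [0.87 0.6  0.  ] [0.64 0.55 0.2 ]
machine [1.16 0.76 0.  ] [0.85 0.67 0.2 ]
571
-0.43 37 [[0.39, 0.78, 0.4, 1.39], [0.47, 1.22, 0.5, -0.4], [0.31, 1.25, 0.5, -1.13], [0.35, 0.74, 0.3, 1.16], [0.5, 0.85, 0.32, 0.0]] [-0.61  0.26 -0.43  1.82  0.12  1.08 -0.24]
-0.44 41 [[0.54, 1.04, 0.4, 0.68], [0.41, 1.21, 0.4, -1.38], [0.31, 0.83, 0.5, 1.09], [0.52, 1.08, 0.3, 0.95], [0.5, 0.85, 0.32, 0.0]] [-0.61  0.26 -0.44  1.82  0.12  1.08 -0.24]
-0.48 37 [[0.59, 0.86, 0.5, 0.85], [0.35, 1.27, 0.5, -1.2], [0.32, 0.83, 0.5, 1.29], [0.5, 0.85, 0.32, 0.0]] [-0.58  0.27 -0.48  1.82  0.14  1.09 -0.26]
machine [0.53 0.61 0.  ] [0.4  0.56 0.2 ]
machine [0.53 0.75 0.  ] [0.4  0.65 0.2 ]
machine [0.87 0.6  0.  ] [0.64 0.55 0.2 ]
machine [1.16 0.76 0.  ] [0.85 0.67 0.2 ]
536
-0.45 44 [[0.4, 1.26, 0.3, 0.89], [0.4, 1.28, 0.3, -1.59], [0.32, 0.89, 0.4, 0.36], [0.52, 0.82, 0.4, 1.28], [0.5, 0.85, 0.32, 0.0]] [-0.6   0.26 -0.45  1.82  0.13  1.08 -0.25]
-0.54 25 [[0.34, 0.76, 0.5, 1.2], [0.56, 0.81, 0.3, 1.57], [0.56, 
[... 285 characters left out ...]
0.  ] [0.4  0.56 0.2 ]
machine [0.53 0.75 0.  ] [0.4  0.65 0.2 ]
machine [0.87 0.6  0.  ] [0.64 0.55 0.2 ]
machine [1.16 0.76 0.  ] [0.85 0.67 0.2 ]
618
0.29 23 [[0.53, 1.19, 0.5, -1.13], [0.59, 1.04, 0.3, -1.4], [0.31, 1.27, 0.5, -0.75], [0.53, 1.25, 0.4, -1.14], [0.5, 0.85, 0.32, 0.0]] [-1.16  0.27  0.29  1.78 -0.09  1.1   0.01]
-0.43 41 [[0.44, 1.2, 0.3, 0.56], [0.3, 1.29, 0.4, -1.22], [0.36, 0.75, 0.4, 1.56], [0.44, 0.79, 0.3, 1.22], [0.5, 0.85, 0.32, 0.0]] [-0.61  0.26 -0.43  1.82  0.12  1.08 -0.24]
-0.51 38 [[0.43, 0.92, 0.4, 1.56], [0.55, 1.16, 0.3, -1.35], [0.35, 0.93, 0.4, -1.41], [0.5, 0.85, 0.32, 0.0]] [-0.55  0.27 -0.51  1.82  0.14  1.09 -0.27]
this script no longer has the robot
```

```bash
cat > t1.py <<'E'
from srch import *
for h in(.06,.03,.015):
    q=Q[3];print('h',h)
    for w in [[0.53, 1.19, 0.5, -1.13], [0.59, 1.04, 0.3, -1.4], [0.31, 1.27, 0.5, -0.75], [0.53, 1.25, 0.4, -1.14], [0.5, 0.85, 0.32, 0.0]]:
        q,m,n=seg(q,*w,h=h)
        if q is None:print('fail');break
        print(n,np.round(q,2),round(m,2))
E
python3 t1.py
```

```text
h 0.06
5 [-0.46  0.37 -1.25  1.47  0.35  1.55 -1.63] 0.21
4 [-0.5   0.52 -1.    1.7   0.48  1.18 -1.98] 0.16
5 [-0.02 -0.29 -0.98  1.78 -0.24  1.52 -0.45] 0.18
4 [-1.7   0.29  0.51  1.58 -0.14  1.3  -1.06] 0.38
5 [-1.25  0.28  0.42  1.78 -0.13  1.1   0.06] 0.31
h 0.03
10 [-0.48  0.36 -1.21  1.46  0.34  1.55 -1.61] 0.21
7 [-0.51  0.51 -0.97  1.7   0.46  1.17 -1.96] 0.17
10 [-0.02 -0.29 -0.98  1.78 -0.24  1.52 -0.45] 0.18
fail
h 0.015
20 [-0.48  0.35 -1.19  1.46  0.33  1.54 -1.6 ] 0.21
14 [-0.52  0.51 -0.95  1.7   0.45  1.17 -1.95] 0.17
20 [-0.07 -0.27 -0.96  1.79 -0.22  1.51 -0.48] 0.18
fail
```

```bash
cat > t2.py <<'E'
from srch import *
def spin(q,d,n):
    X,R0=fk(q,p)[:2]
    for k in range(1,n+1):
        q=step(q,X,Z(d*k/n)@R0)
    return q
if __name__=='__main__':
  for w in [(.25,.7,.25,0),(.35,.8,.25,0),(.35,.8,.45,0),(.45,.9,.25,0),(.45,.9,.5,0),(.55,.9,.3,0),(.55,.9,.5,0),(.3,.8,.6,0)]:
    q,m,n=seg(Q[3],*w)
    if q is None:print(w,'x');continue
    for d in(2.,-2.):
        q2=spin(q,d,14);print(w,d,np.round(q,2),np.round(q2,2),round(clear(q2)[0],2), 'lim' if (q2<LO).any() or (q2>HI).any() else '')
E
python3 t2.py
```

```text
(0.25, 0.7, 0.25, 0) 2.0 [ 0.23 -0.1  -0.99  2.36 -0.12  0.83  0.03] [-0.05 -0.08 -0.76  2.37 -0.07  0.83  1.94] 0.22 
(0.25, 0.7, 0.25, 0) -2.0 [ 0.23 -0.1  -0.99  2.36 -0.12  0.83  0.03] [ 0.79 -0.27 -1.32  2.34 -0.33  0.89 -1.6 ] 0.22 
(0.35, 0.8, 0.25, 0) 2.0 [ 0.09  0.16 -1.18  2.24  0.2   0.85 -0.42] [ 0.31  0.49 -1.76  2.32  0.57  1.01  0.99] 0.15 lim
(0.35, 0.8, 0.25, 0) -2.0 [ 0.09  0.16 -1.18  2.24  0.2   0.85 -0.42] [-0.22  0.12 -0.81  2.22  0.12  0.84 -2.31] 0.23 
(0.35, 0.8, 0.45, 0) 2.0 [ 0.2  -0.11 -1.    1.84 -0.1   1.35  0.02] [-0.03 -0.08 -0.82  1.85 -0.06  1.35  1.97] 0.23 
(0.35, 0.8, 0.45, 0) -2.0 [ 0.2  -0.11 -1.    1.84 -0.1   1.35  0.02] [ 0.69 -0.25 -1.27  1.83 -0.24  1.39 -1.73] 0.23 
(0.45, 0.9, 0.25, 0) 2.0 [-0.15  0.38 -1.17  2.09  0.44  0.95 -0.66] [ 0.    0.78 -1.74  2.17  0.81  1.26  0.79] 0.0 lim
(0.45, 0.9, 0.25, 0) -2.0 [-0.15  0.38 -1.17  2.09  0.44  0.95 -0.66] [-0.53  0.27 -0.62  2.04  0.2   0.9  -2.36] 0.25 
(0.45, 0.9, 0.5, 0) 2.0 [ 0.01  0.17 -1.22  1.6   0.16  1.48 -0.32] [ 0.15  0.47 -1.81  1.66  0.45  1.6   1.23] 0.14 lim
(0.45, 0.9, 0.5, 0) -2.0 [ 0.01  0.17 -1.22  1.6   0.16  1.48 -0.32] [-0.24  0.12 -0.9   1.59  0.1   1.47 -2.24] 0.28 
(0.55, 0.9, 0.3, 0) 2.0 [-0.25  0.5  -1.12  1.8   0.49  1.15 -0.63] [-0.11  0.85 -1.68  1.88  0.85  1.45  0.91] 0.0 lim
(0.55, 0.9, 0.3, 0) -2.0 [-0.25  0.5  -1.12  1.8   0.49  1.15 -0.63] [-0.59  0.37 -0.57  1.75  0.23  1.09 -2.34] 0.22 
(0.55, 0.9, 0.5, 0) 2.0 [-0.23  0.4  -1.19  1.42  0.37  1.56 -0.49] [-0.13  0.71 -1.79  1.49  0.7   1.78  1.08] 0.02 lim
(0.55, 0.9, 0.5, 0) -2.0 [-0.23  0.4  -1.19  1.42  0.37  1.56 -0.49] [-0.51  0.3  -0.7   1.38  0.19  1.53 -2.29] 0.24 
(0.3, 0.8, 0.6, 0) 2.0 [ 0.21 -0.23 -0.81  1.57 -0.17  1.73  0.18] [-0.24 -0.17 -0.54  1.57 -0.09  1.71  2.02] 0.23 
(0.3, 0.8, 0.6, 0) -2.0 [ 0.21 -0.23 -0.81  1.57 -0.17  1.73  0.18] [ 0.93 -0.49 -0.96  1.55 -0.41  1.86 -1.3 ] 0.23 lim
```

```bash
cat > t3.py <<'E'
from t2 import *
def mv(q,x,n=10):
    X,R=fk(q,p)[:2];m=9
    for k in range(1,n+1):
        q=step(q,X+(np.array(x)-X)*k/n,R);m=min(m,clear(q)[0])
    print(np.round(q,2),'clr',round(m,3),np.round(clear(q)[1],2),'lim' if (q<LO).any() or (q>HI).any() else '');return q
def sp(q,d):
    q=spin(q,d,int(abs(d)/.13)+1);print('spin',d,np.round(q,2),round(clear(q)[0],3),'lim' if (q<LO).any() or (q>HI).any() else '');return q
if __name__=='__main__':
    q=sp(Q[3],2.5)
    q=mv(q,(.36,.36,.28))
    q=sp(q,-2.5);q=sp(q,-2.2)
    q=mv(q,(.557,.226,.28))
    q=mv(q,(.557,.226,.18));q=mv(q,(.64,.22,.04))
E
python3 t3.py
```

```text
spin 2.5 [-0.12 -0.09 -0.64  2.4  -0.07  0.82  2.39] 0.213 
[-0.35  0.35 -0.74  1.88  0.27  1.02  1.9 ] clr 0.191 [0.19 0.09 0.95] 
spin -2.5 [-0.77  0.3  -0.15  1.84  0.05  1.   -0.34] 0.251 
spin -2.2 [-1.14  0.33  0.36  1.81 -0.13  1.02 -2.33] 0.292 
[-0.69  0.47  0.37  1.59 -0.18  1.12 -1.89] clr 0.159 [0.22 0.18 0.91] 
[-0.67  0.56  0.34  1.69 -0.22  0.92 -1.84] clr 0.16 [0.26 0.21 0.89] 
[-0.55  0.81  0.28  1.57 -0.28  0.8  -1.76] clr 0.144 [0.38 0.23 0.79]
```

```bash
python3 - <<'E'
from h import *
from scipy.spatial.transform import Rotation as Ro
c=cap('wrist','w2.png');s=manip.read_state()
R=Ro.from_rotvec(s['tool_rot']).as_matrix();o=-np.array(c['R']).T@c['t']
print(np.round(R.T@(o-s['tcp_pos']),3),np.round(np.array(c['R'])@R,3),np.round(c['camera_matrix'],1))
E
```

```text
[-0.001 -0.068 -0.12 ] [[ 1.    -0.005  0.001]
 [ 0.005  0.963 -0.268]
 [ 0.001  0.268  0.963]] [[371.6   0.  319.1]
 [  0.  371.6 236.6]
 [  0.    0.    1. ]]
```

View pics/w2.png

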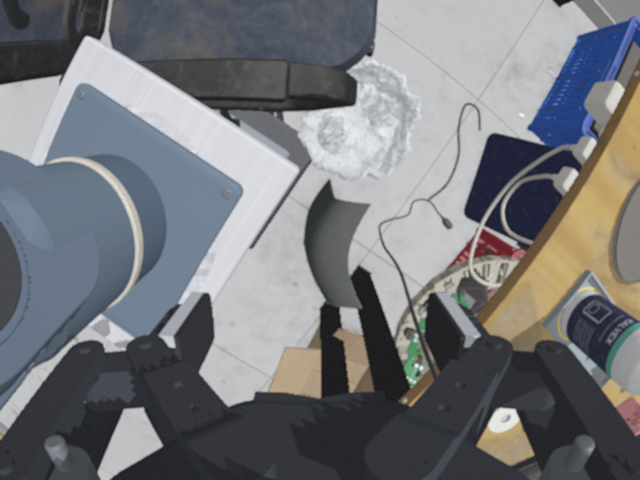

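```bash
cat > t4.py <<'E'
from t3 import *
for x in [(.22,.19,.35),(.25,.22,.42),(.25,.25,.48),(.3,.3,.55)]:
    print(x);q=mv(Q[3],x);q=sp(q,2.4);q=mv(q,(.37,.37,.28));q=sp(q,-4.7)
E
python3 t4.py
```

```text
(0.22, 0.19, 0.35)
[ 0.26 -0.17 -0.93  2.12 -0.15  1.12  0.  ] clr 0.208 [-0.09  0.04  0.98] 
spin 2.4 [-0.16 -0.12 -0.62  2.13 -0.08  1.11  2.26] 0.208 
[-0.38  0.37 -0.7   1.84  0.27  1.03  1.81] clr 0.187 [0.2  0.1  0.94] 
spin -4.7 [-1.17  0.36  0.42  1.78 -0.16  1.04 -2.39] 0.301 
(0.25, 0.22, 0.42)
[ 0.26 -0.13 -0.96  1.93 -0.11  1.29 -0.07] clr 0.203 [-0.06  0.04  0.98] 
spin 2.4 [-0.06 -0.09 -0.71  1.93 -0.06  1.28  2.25] 0.205 
[-0.32  0.38 -0.78  1.85  0.31  1.04  1.77] clr 0.176 [0.21 0.09 0.94] 
spin -4.7 [-1.12  0.35  0.35  1.78 -0.13  1.03 -2.43] 0.295 
(0.25, 0.25, 0.48)
[ 0.25 -0.12 -1.02  1.78 -0.1   1.43 -0.15] clr 0.21 [-0.06  0.04  0.98] 
spin 2.4 [-0.04 -0.08 -0.79  1.78 -0.06  1.42  2.18] 0.228 
[-0.29  0.39 -0.83  1.85  0.33  1.04  1.75] clr 0.169 [0.22 0.09 0.94] 
spin -4.7 [-1.09  0.35  0.31  1.78 -0.11  1.03 -2.45] 0.291 
(0.3, 0.3, 0.55)
[ 0.15  0.09 -1.16  1.52  0.08  1.58 -0.41] clr 0.206 [0.05 0.01 0.99] 
spin 2.4 [ 0.4   0.26 -1.68  1.55  0.25  1.62  1.72] 0.21 lim
[-0.04  0.55 -1.29  1.91  0.58  1.14  1.45] clr 0.084 [0.31 0.03 0.9 ] 
spin -4.7 [-0.83  0.32 -0.06  1.8   0.03  1.02 -2.61] 0.258
```

```bash
python3 -m crank '[[0.02,-0.006,-0.034,0,1],[0.02,-0.006,-0.034,0,1],[0.02,-0.006,-0.034,0,1],[0.02,-0.006,-0.034,0,1],[0.02,-0.006,-0.034,0,1],[0,0,0,-0.14,1],[0,0,0,-0.14,1],[0,0,0,-0.14,1],[0,0,0,-0.14,1],[0,0,0,-0.14,1],[0,0,0,-0.14,1],[0,0,0,-0.14,1],[0,0,0,-0.14,1],[0,0,0,-0.14,1]]'; python3 -c "
from h import *
s=manip.read_state();print(np.round(s['joint_pos'],3))"
```

```text
clock: 4.05
tcp_pos: [0.2631, 0.2032, 0.4218]
tool_rot: [-1.899, -2.501, 0.016]
wrist_force: [-0.7, 0.8, 0.2]
finger_gap: 0.0854
[ 0.141 -0.084 -0.835  1.868 -0.063  1.341  1.166]
```

Behaves as predicted (j3 rising). I'll continue spinning.

```bash
python3 -m crank '[[0,0,0,-0.14,1],[0,0,0,-0.14,1],[0,0,0,-0.14,1],[0,0,0,-0.14,1],[0,0,0,-0.14,1],[0,0,0,-0.14,1],[0,0,0,-0.14,1],[0,0,0,-0.14,1]]'; python3 - <<'E'
from h import *
from scipy.spatial.transform import Rotation as Ro
s=manip.read_state();print(np.round(s['joint_pos'],3))
R=Ro.from_rotvec(s['tool_rot']).as_matrix()
print(np.round(R.T@(np.array([.37,.37,.28])-s['tcp_pos']),3))
E
```

```text
clock: 4.85
tcp_pos: [0.2689, 0.1901, 0.4189]
tool_rot: [-0.262, -3.119, 0.023]
wrist_force: [0.4, -0.3, -1.0]
finger_gap: 0.0854
[ 0.051 -0.078 -0.725  1.877 -0.05   1.342  2.314]
[-0.071  0.196  0.135]
```

```bash
python3 -m crank '[[-0.012,0.034,0.023,0,1],[-0.012,0.034,0.023,0,1],[-0.012,0.034,0.023,0,1],[-0.012,0.034,0.023,0,1],[-0.012,0.034,0.023,0,1],[-0.012,0.034,0.023,0,1],[0,0,0,0.14,1],[0,0,0,0.14,1],[0,0,0,0.14,1],[0,0,0,0.14,1],[0,0,0,0.14,1],[0,0,0,0.14,1]]'; python3 - <<'E'
from h import *
s=manip.read_state();print(np.round(s['joint_pos'],3))
cap('scene','s3.png')
E
```

```text
clock: 6.05
tcp_pos: [0.3951, 0.3611, 0.2585]
tool_rot: [1.616, 2.688, -0.066]
wrist_force: [0.7, -0.8, 0.5]
finger_gap: 0.0851
[-0.447  0.422 -0.564  1.754  0.258  1.082  0.956]
```

View pics/s3.png

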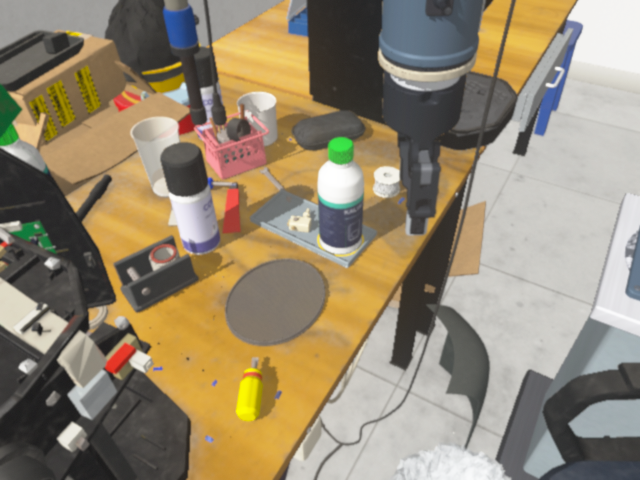

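```bash
python3 -m crank '[[0,0,0,0.14,1],[0,0,0,0.14,1],[0,0,0,0.14,1],[0,0,0,0.14,1],[0,0,0,0.14,1],[0,0,0,0.14,1],[0,0,0,0.14,1],[0,0,0,0.14,1],[0,0,0,0.14,1],[0,0,0,0.14,1],[0,0,0,0.14,1],[0,0,0,0.14,1],[0,0,0,0.14,1],[0,0,0,0.14,1],[0,0,0,0.14,1]]'; python3 - <<'E'
from h import *
s=manip.read_state();print(np.round(s['joint_pos'],3))
E
```

```text
clock: 7.6
tcp_pos: [0.4107, 0.3358, 0.2506]
tool_rot: [3.071, -0.195, -0.028]
wrist_force: [0.1, 0.3, 0.4]
finger_gap: 0.0853
[-0.781  0.392 -0.015  1.776  0.04   1.034 -0.944]
```

```bash
python3 -m crank '[[0,0,-0.008,0.14,1],[0,0,-0.008,0.14,1],[0,0,-0.008,0.14,1],[0,0,-0.008,0.14,1],[0,0,-0.008,0.14,1],[0,0,-0.008,0.14,1],[0,0,-0.008,0.14,1],[0,0,-0.008,0.14,1]]'; python3 - <<'E'
from h import *
from scipy.spatial.transform import Rotation as Ro
s=manip.read_state();print(np.round(s['joint_pos'],3))
R=Ro.from_rotvec(s['tool_rot']).as_matrix()
print(np.round(R,3),np.round(R.T@(np.array([.52,.24,.3])-s['tcp_pos']),3))
from t3 import *
q=np.array(s['joint_pos']);print(fk(q,p)[0]);q=mv(q,(.557,.226,.28));q=sp(q,.5)
E
```

```text
clock: 8.4
tcp_pos: [0.4188, 0.3267, 0.3121]
tool_rot: [2.443, -1.847, 0.039]
wrist_force: [-0.2, -0.7, -0.7]
finger_gap: 0.0854
[-0.967  0.358  0.276  1.676 -0.058  1.192 -1.975]
[[ 0.274 -0.961 -0.027]
 [-0.96  -0.271 -0.078]
 [ 0.067  0.047 -0.997]] [ 0.11  -0.074  0.016]
[0.41348192 0.31585796 0.32029244]
[-0.68  0.51  0.29  1.54 -0.08  1.17 -1.68] clr 0.171 [0.24 0.19 0.9 ] 
spin 0.5 [-0.63  0.47  0.17  1.59  0.    1.12 -1.28] 0.162
```

```bash
cat > st.py <<'E'
from h import *
from scipy.spatial.transform import Rotation as Ro
def st(tgt=None,pr=True):
    s=manip.read_state();R=Ro.from_rotvec(s['tool_rot']).as_matrix()
    if pr: print('t',s['clock'],'tcp',np.round(s['tcp_pos'],4),'zaxis',np.round(R[:,2],3),'yaw',round(np.arctan2(R[1,0],R[0,0]),3),'q',np.round(s['joint_pos'],3).tolist(),'F',np.round(s['wrist_force'],1),'gap',round(s['finger_gap'],4))
    if tgt is not None: print('need',np.round(R.T@(np.array(tgt)-s['tcp_pos']),4))
    return s,R
E
python3 -c "from st import *;st()"
python3 -m crank '[[0,0,0,0,1]]' >/dev/null; python3 -c "from st import *;st()"
python3 -m crank '[[0,0,0,0,1],[0,0,0,0,1],[0,0,0,0,1]]' >/dev/null; python3 -c "from st import *;st()"
```

```text
t 8.4 tcp [0.4188 0.3267 0.3121] zaxis [-0.027 -0.078 -0.997] yaw -1.293 q [-0.967, 0.358, 0.276, 1.676, -0.058, 1.192, -1.975] F [-0.2 -0.7 -0.7] gap 0.0854
t 8.5 tcp [0.4199 0.3257 0.3126] zaxis [-0.026 -0.078 -0.997] yaw -1.296 q [-0.966, 0.357, 0.278, 1.676, -0.057, 1.192, -1.976] F [-0.1  1.  -0.3] gap 0.0857
t 8.8 tcp [0.4206 0.3235 0.3111] zaxis [-0.027 -0.081 -0.996] yaw -1.286 q [-0.961, 0.359, 0.275, 1.678, -0.055, 1.191, -1.965] F [ 0.7 -1.   0.6] gap 0.0858
```

```bash
python3 - <<'E'
from st import *
st()
for i in range(5):
    c=manip.capture('wrist');s,R=st(pr=False);print(np.round(s['tcp_pos'],4),np.round(R[:,2],4),np.round(s['joint_pos'],4).tolist())
print(np.round(s['joint_torque'],1))
cv2.imwrite('pics/w3.png',c['color'])
E
```

```text
t 8.8 tcp [0.4206 0.3235 0.3111] zaxis [-0.027 -0.081 -0.996] yaw -1.286 q [-0.961, 0.359, 0.275, 1.678, -0.055, 1.191, -1.965] F [ 0.7 -1.   0.6] gap 0.0858
[0.4206 0.3235 0.3111] [-0.0273 -0.0809 -0.9963] [-0.961, 0.3587, 0.2753, 1.6781, -0.0551, 1.1911, -1.9652]
[0.4205 0.3237 0.3112] [-0.0273 -0.0807 -0.9964] [-0.9613, 0.3586, 0.2753, 1.6779, -0.0552, 1.1913, -1.966]
[0.4205 0.3238 0.3113] [-0.0272 -0.0805 -0.9964] [-0.9615, 0.3585, 0.2754, 1.6777, -0.0554, 1.1913, -1.9665]
[0.4205 0.3239 0.3114] [-0.027  -0.0804 -0.9964] [-0.9617, 0.3584, 0.2754, 1.6775, -0.0554, 1.1913, -1.9668]
[0.4205 0.324  0.3115] [-0.0269 -0.0803 -0.9964] [-0.9619, 0.3583, 0.2755, 1.6774, -0.0554, 1.1914, -1.967]
[  0.1 -56.7   4.2 -27.9   0.3   0.4   0. ]
```

View pics/w3.png

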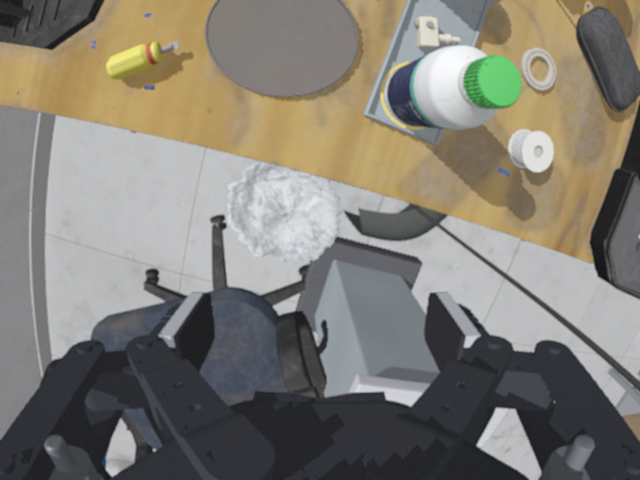

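```bash
python3 - <<'E'
from st import *
c=cap('wrist','w4.png');h=cv2.cvtColor(c['color'],cv2.COLOR_BGR2HSV)
m=cv2.inRange(h,(45,90,40),(80,255,255));k,l,s_,ce=cv2.connectedComponentsWithStats(m);i=1+np.argmax(s_[1:,4]);print(ce[i],s_[i])
for z in(.176,.189,.202):print(np.round(ray(c,*ce[i],z,True),4))
o=-np.array(c['R']).T@c['t'];print(o)
for n,u,v in(('blk',428,31),('spout',457,41)):print(n,np.round(ray(c,u,v,.016,True),4))
st((.558,.226,.27))
E
```

```text
[492.88520514  82.14546208] [ 464   55   58   53 2413]
[0.5617 0.2199 0.176 ]
[0.5579 0.2267 0.189 ]
[0.5541 0.2335 0.202 ]
[0.48848738 0.35142464 0.42800432]
blk [0.6343 0.2338 0.016 ]
spout [0.6373 0.1964 0.016 ]
t 9.1 tcp [0.4205 0.3241 0.3115] zaxis [-0.027 -0.08  -0.996] yaw -1.288 q [-0.962, 0.358, 0.276, 1.677, -0.055, 1.191, -1.967] F [ 0.  -0.4  0.4] gap 0.0853
need [ 0.1293 -0.107   0.0455]
```

```bash
python3 -m crank '[[0.032,-0.027,0.008,-0.03,1],[0.032,-0.027,0.008,-0.03,1],[0.032,-0.027,0.008,-0.03,1],[0.032,-0.027,0.008,0,1]]' >/dev/null; python3 - <<'E'
from st import *
st()
for i in range(4): manip.capture('wrist')
c=cap('wrist','w5.png')
st((.558,.2265,.27));st((.558,.2265,.2),pr=False)
h=cv2.cvtColor(c['color'],cv2.COLOR_BGR2HSV)
m=cv2.inRange(h,(45,90,40),(80,255,255));k,l,s_,ce=cv2.connectedComponentsWithStats(m);i=1+np.argmax(s_[1:,4]);print(ce[i],s_[i],np.round(ray(c,*ce[i],.2,True),4))
E
```

```text
t 9.5 tcp [0.563  0.2405 0.2828] zaxis [-0.026 -0.075 -0.997] yaw -1.179 q [-0.678, 0.5, 0.274, 1.527, -0.079, 1.187, -1.581] F [0.6 2.  0.6] gap 0.0852
t 9.75 tcp [0.5616 0.2414 0.2826] zaxis [-0.027 -0.075 -0.997] yaw -1.181 q [-0.68, 0.499, 0.274, 1.529, -0.079, 1.187, -1.585] F [-0.5 -0.7  0.7] gap 0.0854
need [0.0117 0.0083 0.0138]
need [0.0075 0.0045 0.0835]
[324.95483288 256.88919   ] [ 295  223   63   68 3321] [0.5603 0.2294 0.2   ]
```

View pics/w5.png

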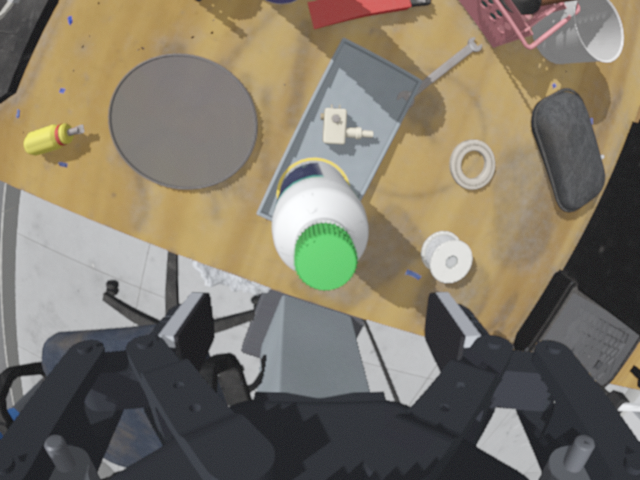

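```bash
python3 -m crank '[[0.002,0.001,0.02,0,1],[0.002,0.001,0.02,0,1],[0.002,0.001,0.02,0,1],[0.001,0,0.012,0,1]]' >/dev/null; python3 - <<'E'
from st import *
for i in range(2): manip.capture('wrist')
st((.559,.228,.2))
cap('scene','s4.png');c=cap('wrist','w6.png')
E
```

```text
t 10.25 tcp [0.5569 0.2345 0.2125] zaxis [-0.024 -0.07  -0.997] yaw -1.172 q [-0.664, 0.545, 0.257, 1.65, -0.093, 1.015, -1.562] F [-0.7  0.4  0.8] gap 0.0855
need [ 0.0061 -0.      0.0129]
```

View pics/s4.png

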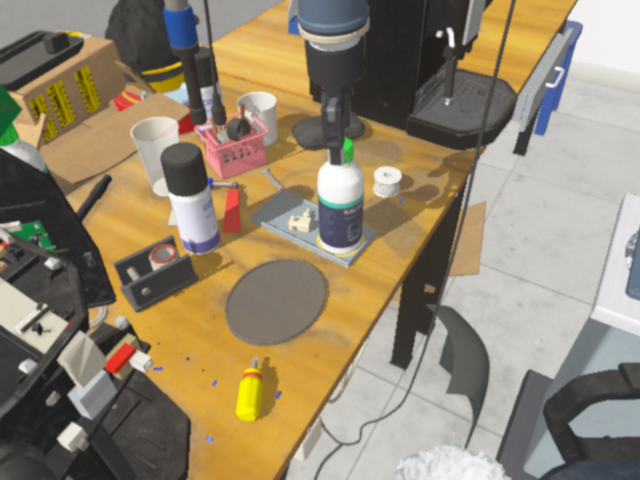

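```bash
python3 -m crank '[[0.007,0,0.013,0,1],[0,0,0,0,-1],[0,0,0,0,-1],[0,0,0,0,-1],[0,0,0,0,-1],[0,0,0,0,-1],[0,0,0,0,-1]]' 60; python3 - <<'E'
from st import *
for i in range(2): manip.capture('wrist')
st();cap('scene','s5.png')
im=cap('top','t5.png')
E
```

```text
clock: 11.05
tcp_pos: [0.5622, 0.2281, 0.2036]
tool_rot: [2.562, -1.704, 0.034]
wrist_force: [-0.4, -0.0, -0.9]
finger_gap: 0.0362
t 11.15 tcp [0.5622 0.228  0.2035] zaxis [-0.017 -0.066 -0.998] yaw -1.173 q [-0.649, 0.554, 0.255, 1.662, -0.096, 0.986, -1.547] F [ 0.1  0.3 -0.6] gap 0.0361
```

View pics/t5.png

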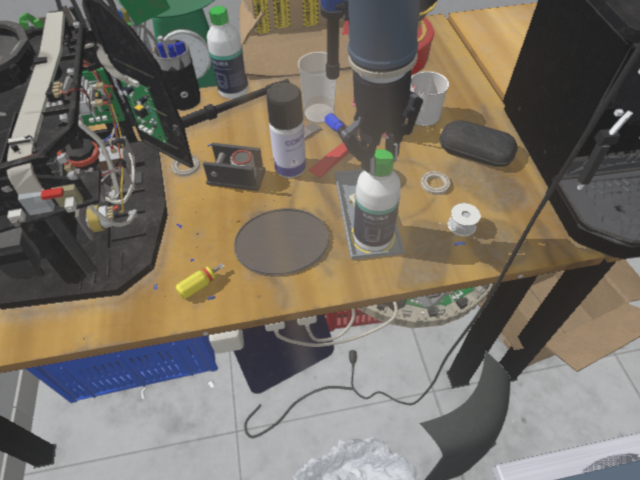

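```bash
python3 -m crank '[[0,0,-0.02,0,-1],[0,0,-0.025,0,-1],[0,0,-0.015,0,-1]]' ; python3 - <<'E'
from st import *
manip.capture('wrist')
st((.471,.352,.25));cap('scene','s6.png')
E
```

```text
clock: 11.55
tcp_pos: [0.5614, 0.231, 0.2616]
tool_rot: [2.556, -1.7, 0.029]
wrist_force: [0.9, -0.1, -3.4]
finger_gap: 0.036
t 11.6 tcp [0.5622 0.2314 0.2636] zaxis [-0.022 -0.069 -0.997] yaw -1.173 q [-0.663, 0.503, 0.268, 1.575, -0.082, 1.128, -1.56] F [ 0.4 -0.   0.1] gap 0.0362
need [-0.147   0.037   0.0072]
```

View pics/s6.png

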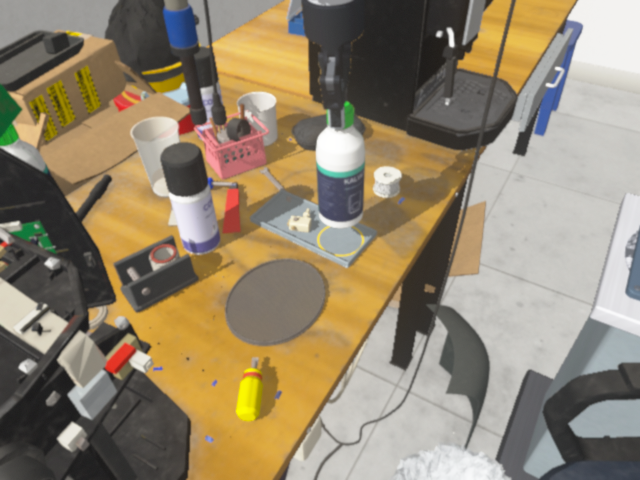

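The bottle is up and upright, the yellow ring on the mark is visible at (340,240), and the valve is undisturbed. Carrying it aside now.

```bash
python3 -m crank '[[-0.03,0.008,0,0,-1],[-0.04,0.01,0,0,-1],[-0.04,0.01,0,0,-1],[-0.03,0.008,0,0,-1]]' >/dev/null; python3 - <<'E'
from st import *
for i in range(2):manip.capture('wrist')
st((.471,.352,.215));c=cap('scene','s7.png');cap('top','t7.png')
c=manip.capture('scene')
E
```

```text
t 12.15 tcp [0.4729 0.3458 0.2512] zaxis [-0.025 -0.073 -0.997] yaw -1.178 q [-0.893, 0.488, 0.251, 1.636, -0.084, 1.097, -1.805] F [ 0.9 -0.1 -4.4] gap 0.0362
need [-0.0086 -0.0024  0.0357]
```

View pics/t7.png

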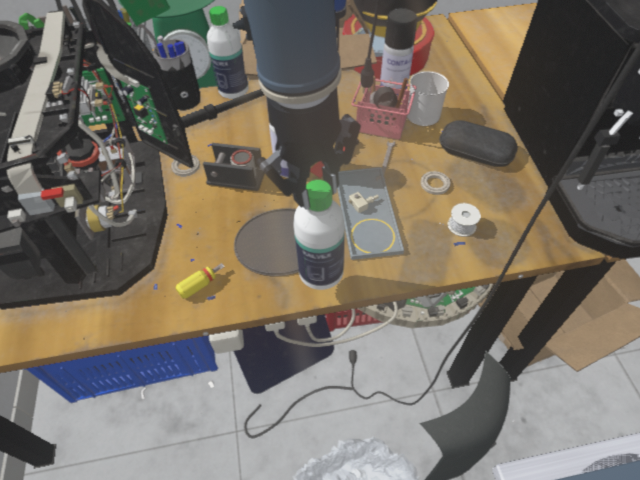

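```bash
python3 - <<'E'
from h import *
import pickle
D=pickle.load(open('d0.pkl','rb'))
for n,f,roi in(('top','t7.png',(340,205,70,60)),('scene','s7.png',(300,210,90,60))):
    c=D[n];im=cv2.imread('pics/'+f);h=cv2.cvtColor(im,cv2.COLOR_BGR2HSV);x,y,w,hh=roi
    m=cv2.inRange(h[y:y+hh,x:x+w],(20,110,120),(35,255,255))
    k,l,s,ce=cv2.connectedComponentsWithStats(m,connectivity=8)
    i=[j for j in range(1,k) if 30<s[j,4]];print(n,[s[j].tolist() for j in i])
    best=max(i,key=lambda j:min(s[j,2],s[j,3]) if s[j,2]<58 else 0)
    v,u=np.where(l==best);P=np.array([ray(c,a+x,b+y,.0045)[:2] for a,b in zip(u,v)],np.float32)*1000
    print('ring',cv2.fitEllipse(P))
c=D['top'];print('bottle bottom front',ray(c,322,287,.048),ray(c,296,270,.048),ray(c,344,270,.048))
for f,n in(('t7.png','top'),('s7.png','scene')):
    im=cv2.imread('pics/'+f)
    x,y=(335,160) if n=='top' else (245,185)
    cv2.imwrite('pics/z_'+f,cv2.resize(im[y:y+100,x:x+140],(800,571),interpolation=3))
E
```

```text
top []Traceback (most recent call last):
  File "<stdin>", line 9, in <module>
ValueError: max() iterable argument is empty
```

```bash
python3 - <<'E'
from h import *
import pickle
D=pickle.load(open('d0.pkl','rb'))
for f,n in(('t7.png','top'),('s7.png','scene')):
    im=cv2.imread('pics/'+f)
    x,y=(335,160) if n=='top' else (245,185)
    cv2.imwrite('pics/z_'+f,cv2.resize(im[y:y+100,x:x+140],(800,571),interpolation=3))
c=D['top'];print('bottle bottom front',ray(c,322,287,.048),ray(c,296,270,.048),ray(c,344,270,.048))
for n,f,roi in(('top','t7.png',(345,212,55,45)),('scene','s7.png',(312,218,56,42))):
    c=D[n];im=cv2.imread('pics/'+f);x,y,w,hh=roi;s=im[y:y+hh,x:x+w].astype(int)
    m=((s[...,2]-s[...,0])>45)
    v,u=np.where(m);P=np.array([ray(c,a+x,b+y,.0045)[:2] for a,b in zip(u,v)],np.float32)*1000
    r=np.hypot(*(P-[557,226]).T);P=P[(r<48)]
    print('ring',len(P),cv2.fitEllipse(P))
E
```

```text
bottle bottom front [0.44199568 0.34280682 0.048     ] [0.48225194 0.37854509 0.048     ] [0.46642278 0.30107325 0.048     ]
ring 177 ((556.3836059570312, 226.17665100097656), (77.64415740966797, 78.26219940185547), 7.029938220977783)
ring 91 ((573.4598388671875, 229.07215881347656), (44.40440368652344, 64.0776138305664), 19.389787673950195)
```

View pics/z_t7.png

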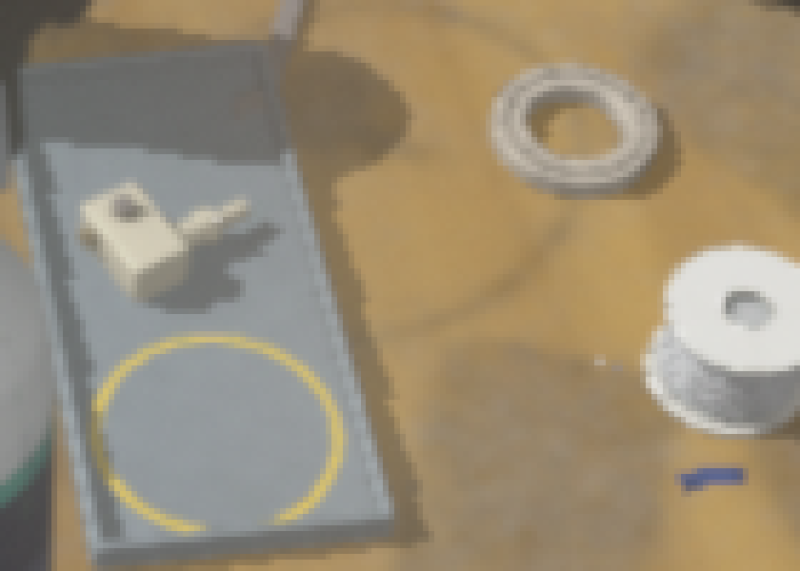

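View pics/z_s7.png

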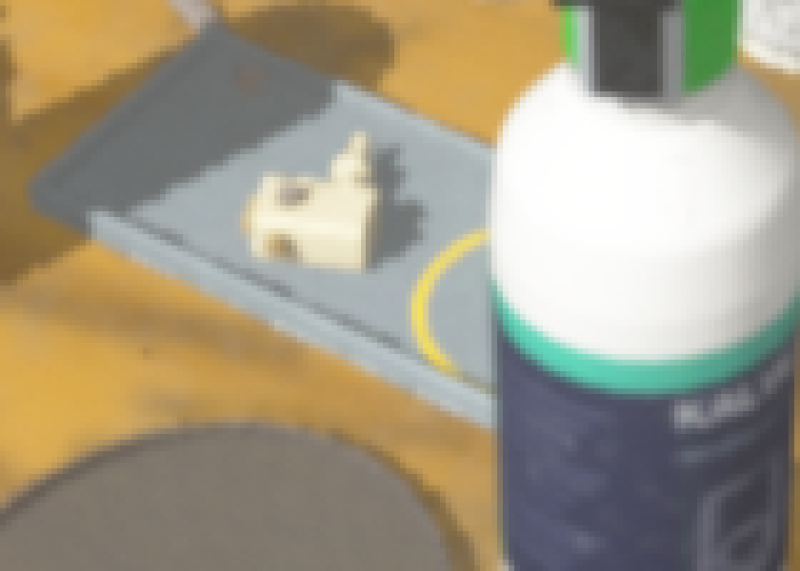

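```bash
python3 -m crank '[[-0.001,-0.001,0.02,0,-1],[-0.001,-0.001,0.02,0,-1]]' >/dev/null; python3 - <<'E'
from st import *
for i in range(3):manip.capture('wrist')
st((.471,.346,.1995))
E
```

```text
t 12.65 tcp [0.4801 0.3374 0.213 ] zaxis [-0.019 -0.075 -0.997] yaw -1.19 q [-0.877, 0.524, 0.25, 1.688, -0.09, 1.007, -1.796] F [-0.1  0.  -2.7] gap 0.0359
need [-0.0122  0.0047  0.013 ]
```

```bash
python3 -m crank '[[-0.012,0.005,0.008,0,-1],[0,0,0.004,0,-1]]' >/dev/null; python3 - <<'E'
from st import *
for i in range(3):manip.capture('wrist')
st((.471,.346,.1995));cap('scene','s8.png')
E
```

```text
t 13.0 tcp [0.4734 0.3444 0.2022] zaxis [-0.015 -0.074 -0.997] yaw -1.194 q [-0.894, 0.532, 0.249, 1.707, -0.093, 0.977, -1.815] F [-0.2  0.  -3.2] gap 0.0365
need [-0.0025  0.0015  0.0027]
```

View pics/s8.png

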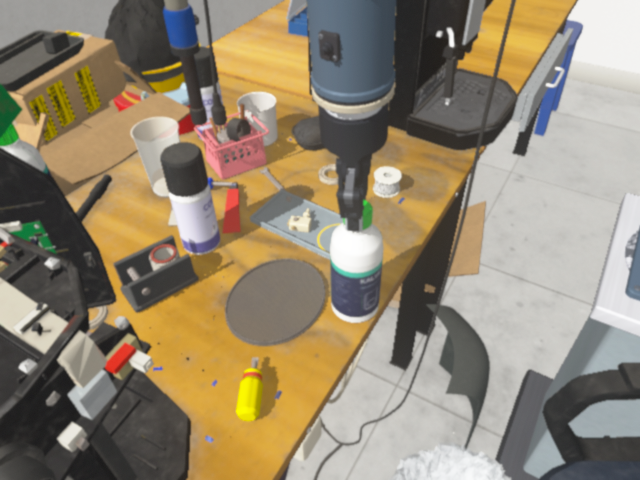

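```bash
python3 -m crank '[[0,0,0.003,0,-1],[0,0,0.001,0,-1]]' ; python3 - <<'E'
from st import *
for i in range(2):manip.capture('wrist')
st()
E
```

```text
clock: 13.25
tcp_pos: [0.4742, 0.3443, 0.1993]
tool_rot: [2.54, -1.73, 0.046]
wrist_force: [-0.3, 0.6, 1.0]
finger_gap: 0.036
t 13.35 tcp [0.4742 0.3443 0.1993] zaxis [-0.014 -0.073 -0.997] yaw -1.194 q [-0.892, 0.535, 0.248, 1.711, -0.094, 0.968, -1.814] F [-0.4  0.3 -1.1] gap 0.0359
```

```bash
python3 -m crank '[[0,0,0,0,1],[0,0,0,0,1],[0,0,0,0,1],[0,0,0,0,1],[0,0,0,0,1]]' ; python3 - <<'E'
from st import *
manip.capture('wrist')
st();cap('scene','s9.png')
E
```

```text
clock: 13.85
tcp_pos: [0.4749, 0.3444, 0.2003]
tool_rot: [2.541, -1.731, 0.047]
wrist_force: [-0.2, -0.7, 0.7]
finger_gap: 0.0851
t 13.9 tcp [0.4749 0.3444 0.2003] zaxis [-0.012 -0.072 -0.997] yaw -1.195 q [-0.892, 0.534, 0.249, 1.71, -0.093, 0.968, -1.814] F [-0.8 -0.7  0.4] gap 0.0854
```

View pics/s9.png

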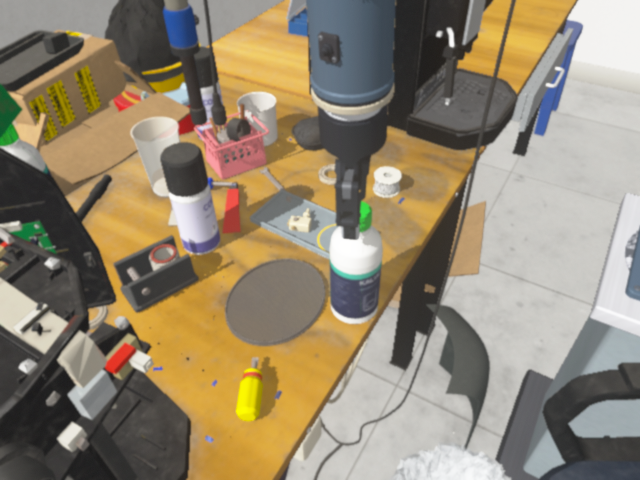

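```bash
python3 -m crank '[[0,0,-0.03,0,1],[0,0,-0.04,0,1]]' >/dev/null; python3 - <<'E'
from st import *
import pickle
D=pickle.load(open('d0.pkl','rb'));c=D['top']
P=[]
for x,y in((82,203),(133,182),(187,250),(135,268)):
    P.append(ray(c,335+x/5.714,160+y/5.714,.022)[:2]);print(np.round(P[-1],4))
P=np.array(P);print('blk c',P.mean(0));d=P[0]-P[3]+P[1]-P[2];print('xdir yaw',np.arctan2(d[1],d[0]),np.linalg.norm(P[0]-P[3]),np.linalg.norm(P[1]-P[2]),np.linalg.norm(P[0]-P[1]))
for x,y in((195,228),(248,203)):print('sp',np.round(ray(c,335+x/5.714,160+y/5.714,.013),4))
st()
cw=cap('wrist','w9.png')
E
```

```text
[0.6451 0.2495]
[0.6508 0.2305]
[0.6179 0.2202]
[0.6139 0.2389]
blk c [0.63190778 0.2347548 ]
xdir yaw 0.31584071967889893 0.032984665967021036 0.03442162101580189 0.019797843964305638
sp [0.6341 0.2127 0.013 ]
sp [0.6412 0.1923 0.013 ]
t 14.15 tcp [0.4735 0.3478 0.2667] zaxis [-0.02  -0.079 -0.997] yaw -1.194 q [-0.907, 0.478, 0.264, 1.61, -0.078, 1.134, -1.829] F [ 1.4  0.2 -1. ] gap 0.0857
```

View pics/w9.png

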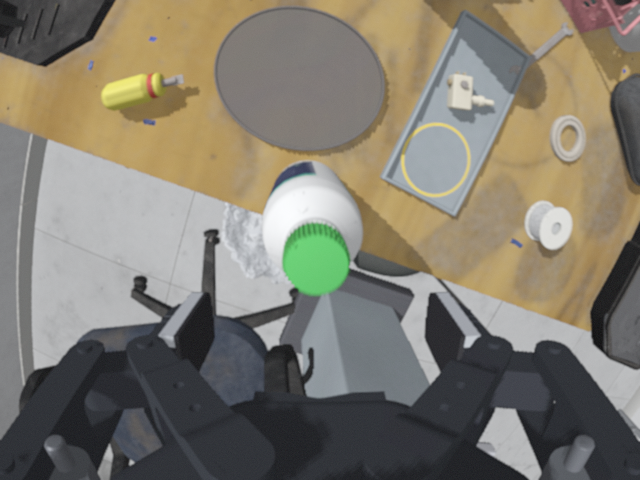

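```bash
python3 - <<'E'
from t3 import *
q=np.array([-0.907, 0.478, 0.264, 1.61, -0.078, 1.134, -1.829])
q=mv(q,(.55,.3,.27));q=sp(q,1.5);q=mv(q,(.63,.235,.2));q=mv(q,(.63,.235,.03));q=mv(q,(.63,.235,.2));q=mv(q,(.58,.39,.2));q=mv(q,(.58,.39,.03));q=mv(q,(.58,.39,.26));q=mv(q,(.47,.34,.26));q=mv(q,(.47,.34,.2));q=mv(q,(.557,.227,.26));q=mv(q,(.557,.227,.2))
E
```

```text
[-0.76  0.55  0.26  1.48 -0.08  1.19 -1.7 ] clr 0.213 [0.24 0.23 0.89] 
spin 1.5 [-0.55  0.45 -0.12  1.64  0.14  1.02 -0.43] 0.165 
[-0.4   0.57 -0.11  1.61  0.15  0.92 -0.28] clr 0.104 [0.3  0.14 0.89] 
[-0.44  0.75 -0.06  1.73  0.18  0.61 -0.32] clr 0.104 [0.38 0.19 0.81] 
[-0.4   0.57 -0.11  1.61  0.15  0.92 -0.28] clr 0.103 [0.3  0.14 0.89] 
[-0.64  0.61 -0.11  1.52  0.16  0.98 -0.52] clr 0.113 [0.28 0.22 0.87] 
[-0.68  0.79 -0.06  1.64  0.19  0.68 -0.56] clr 0.188 [0.33 0.28 0.8 ] 
[-0.63  0.57 -0.13  1.45  0.16  1.09 -0.51] clr 0.185 [0.26 0.21 0.88] 
[-0.69  0.39 -0.11  1.76  0.14  0.96 -0.57] clr 0.188 [0.18 0.16 0.94] 
[-0.71  0.45 -0.1   1.83  0.16  0.83 -0.59] clr 0.216 [0.2  0.18 0.92] 
[-0.44  0.41 -0.11  1.72  0.13  0.96 -0.31] clr 0.13 [0.23 0.12 0.93] 
[-0.46  0.47 -0.09  1.79  0.14  0.83 -0.33] clr 0.129 [0.25 0.13 0.92]
```

```bash
python3 -m crank '[[0.036,-0.027,-0.003,0,1],[0.036,-0.027,-0.003,0,1],[0,0,-0.002,-0.14,1],[0,0,-0.002,-0.14,1],[0,0,-0.002,-0.14,1],[0,0,-0.002,-0.14,1],[0,0,-0.002,-0.14,1],[0,0,-0.002,-0.14,1],[0,0,-0.002,-0.14,1],[0,0,-0.002,-0.14,1],[0,0,-0.002,-0.14,1],[0,0,-0.002,-0.14,1]]' >/dev/null; python3 - <<'E'
from st import *
manip.capture('wrist')
st((.632,.235,.2));c=cap('wrist','w10.png')
E
```

```text
t 15.45 tcp [0.5569 0.3037 0.305 ] zaxis [-0.007 -0.069 -0.998] yaw 0.267 q [-0.542, 0.499, -0.099, 1.434, 0.104, 1.259, -0.396] F [-0.2  0.   0.7] gap 0.0851
need [0.0569 0.0792 0.109 ]
```

View pics/w10.png

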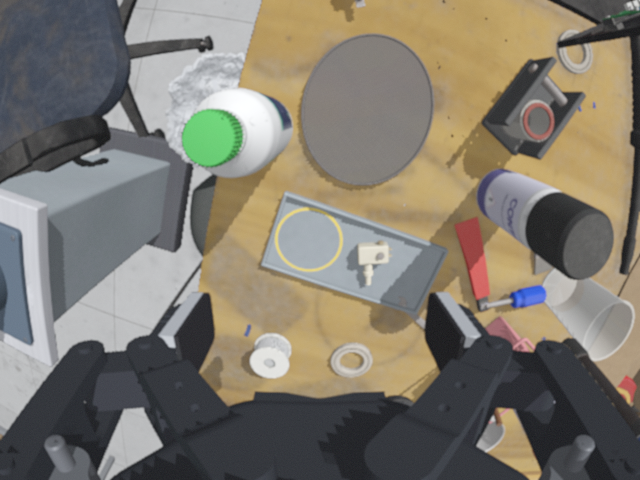

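```bash
python3 - <<'E'
from h import *
import pickle
D=pickle.load(open('d0.pkl','rb'));c=D['top']
print('can base',ray(c,290,176,0)[:2],'cantop',ray(c,285,92,.2)[:2],'blackbox',ray(c,262,188,0)[:2],ray(c,207,185,0)[:2])
from st import *
c=manip.capture('wrist');im=c['color'];cv2.imwrite('pics/z10.png',cv2.resize(im[220:310,320:440],(800,600),interpolation=3))
h=cv2.cvtColor(im,cv2.COLOR_BGR2HSV)
m=np.zeros((480,640),np.uint8);m[232:292,350:396]=((im[232:292,350:396,2].astype(int)-im[232:292,350:396,0])>12)*255
k,l,s,ce=cv2.connectedComponentsWithStats(m);i=1+np.argmax(s[1:,4]);print(s[i],ce[i])
mm=(l==i).astype(np.uint8);o=cv2.morphologyEx(mm,cv2.MORPH_OPEN,np.ones((13,13)))
cs,_=cv2.findContours(o,0,2);q=max(cs,key=cv2.contourArea);r=cv2.minAreaRect(q);print(r)
P=np.array([ray(c,a,b,.02,True)[:2] for a,b in q[:,0]],np.float32)*1000;print(cv2.minAreaRect(P))
E
```

```text
can base [0.74025047 0.35122955] cantop [0.74858171 0.34582372] blackbox [0.71908904 0.41153938] [0.75005226 0.51990843]
[358 240  34  44 744] [372.67876344 255.75537634]
((368.0, 253.0), (20.0, 18.0), 90.0)
((626.1704711914062, 233.45986938476562), (21.317127227783203, 25.62357521057129), 16.824106216430664)
```

View pics/z10.png

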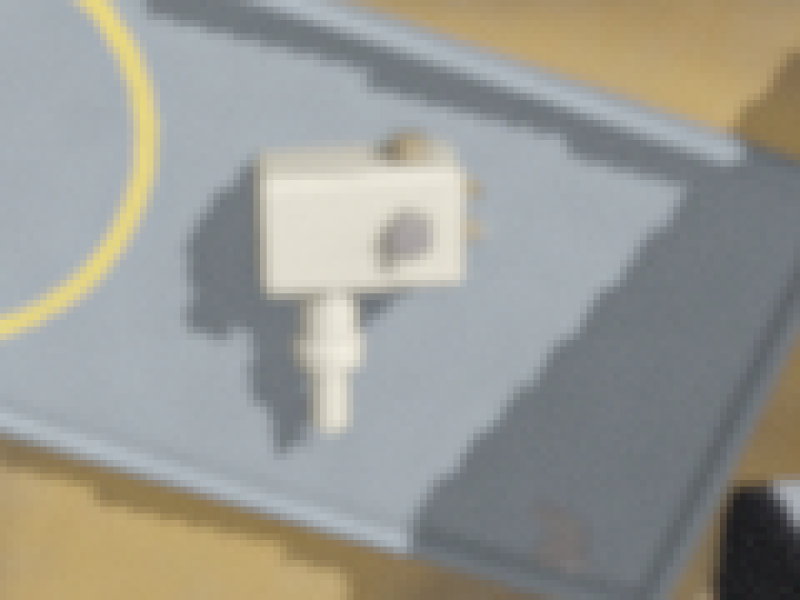

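```bash
python3 - <<'E'
from st import *
c=manip.capture('wrist')
P=np.array([ray(c,320+x/6.667,220+y/6.667,.022,True)[:2] for x,y in((262,182),(463,165),(463,282),(262,298))])
print(np.round(P,4),P.mean(0));d=P[1]-P[0]+P[2]-P[3];print('yaw',np.arctan2(d[1],d[0]),np.linalg.norm(P[1]-P[0]),np.linalg.norm(P[2]-P[1]))
st((*P.mean(0),.1))
E
```

```text
[[0.6133 0.2381]
 [0.6463 0.25  ]
 [0.6532 0.229 ]
 [0.6196 0.2171]] [0.63312691 0.23354685]
yaw 0.3426412106139028 0.03508782474039218 0.022055790575568328
t 15.6 tcp [0.5568 0.3037 0.3046] zaxis [-0.008 -0.069 -0.998] yaw 0.248 q [-0.544, 0.499, -0.095, 1.435, 0.102, 1.258, -0.414] F [ 0.6 -0.  -0.5] gap 0.0851
need [0.0617 0.0734 0.2084]
```

```bash
python3 - <<'E'
from h import *
import pickle
D=pickle.load(open('d0.pkl','rb'));c=D['scene'];print(manip.tcp_to_tips)
for z in(.22,.225,.23,.235,.24,.245):print(z,np.round(ray(c,355.6,201.6,z),4))
E
```

```text
0.022
0.22 [0.4682 0.3528 0.22  ]
0.225 [0.4656 0.3582 0.225 ]
0.23 [0.463  0.3636 0.23  ]
0.235 [0.4604 0.369  0.235 ]
0.24 [0.4578 0.3743 0.24  ]
0.245 [0.4552 0.3797 0.245 ]
```

```bash
python3 -m crank '[[0.012,0.018,0.04,-0.095,1],[0.017,0.018,0.045,0,1],[0.017,0.018,0.045,0,1],[0.017,0.018,0.045,0,1]]' >/dev/null; python3 - <<'E'
from st import *
for i in range(3):manip.capture('wrist')
st((.6331,.2335,.1))
c=cap('wrist','w11.png')
E
```

```text
t 16.15 tcp [0.6385 0.2479 0.1362] zaxis [-0.001 -0.063 -0.998] yaw 0.335 q [-0.411, 0.707, -0.099, 1.517, 0.147, 0.956, -0.238] F [-0.5  0.6  0.3] gap 0.0851
need [-0.0091  0.0097  0.037 ]
```

View pics/w11.png

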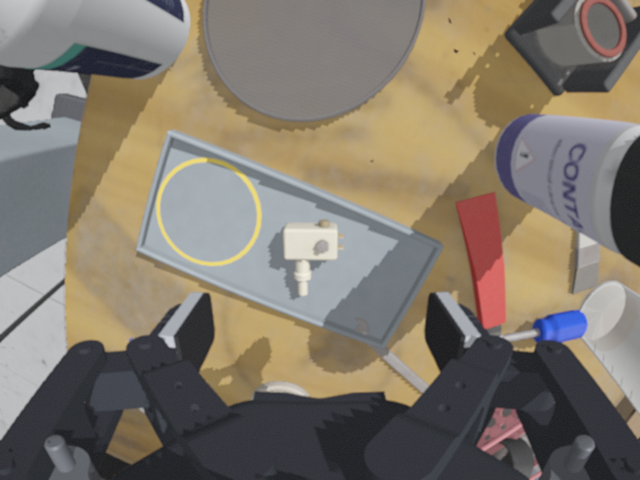

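```bash
python3 - <<'E'
import cv2
im=cv2.imread('pics/w11.png');cv2.imwrite('pics/z11.png',cv2.resize(im[210:300,270:360],(720,720),interpolation=3)[:600])
E
```

```text
(no output)
```

View pics/z11.png

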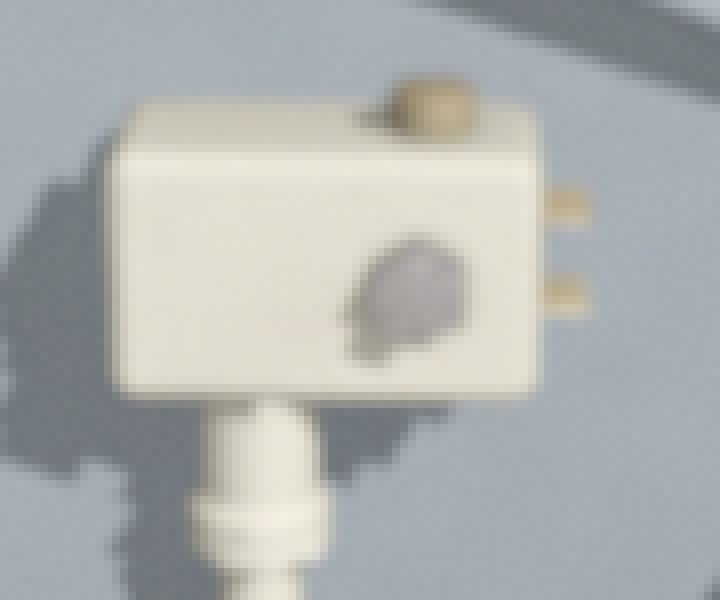

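```bash
python3 - <<'E'
from st import *
c=manip.capture('wrist')
P=np.array([ray(c,270+x/8,210+y/8,.022,True)[:2] for x,y in((112,152),(540,150),(540,395),(118,395))])
b=P.mean(0);print(b,np.linalg.norm(P[1]-P[0]),np.linalg.norm(P[2]-P[1]))
st((*b,.06));st((*b,.027),pr=False)
E
```

```text
[0.63467579 0.23659088] 0.03530901135306595 0.02175760984435808
t 16.25 tcp [0.639  0.2515 0.1405] zaxis [ 0.005 -0.059 -0.998] yaw 0.34 q [-0.413, 0.702, -0.102, 1.514, 0.146, 0.957, -0.237] F [ 1.  -0.2 -0.9] gap 0.0854
need [-0.0078  0.008   0.0812]
need [-0.0073  0.0061  0.1141]
```

```bash
python3 -m crank '[[-0.004,0.005,0.027,0,1],[-0.003,0.004,0.027,0,1],[-0.002,0.001,0.02,0,1]]' >/dev/null; python3 - <<'E'
from st import *
for i in range(4):st();manip.capture('wrist')
st((.6335,.2335,.06));st((.6335,.2335,.027),pr=False);cap('wrist','w12.png')
E
```

```text
t 16.55 tcp [0.6376 0.242  0.0761] zaxis [ 0.02  -0.049 -0.999] yaw 0.34 q [-0.403, 0.759, -0.095, 1.598, 0.165, 0.797, -0.248] F [0.2 0.2 0.2] gap 0.0854
t 16.6 tcp [0.636  0.2415 0.0733] zaxis [ 0.017 -0.05  -0.999] yaw 0.341 q [-0.403, 0.762, -0.095, 1.601, 0.165, 0.795, -0.248] F [-1.7 -0.  -2.2] gap 0.0855
t 16.65 tcp [0.6361 0.2416 0.0746] zaxis [ 0.016 -0.05  -0.999] yaw 0.341 q [-0.403, 0.761, -0.095, 1.599, 0.165, 0.799, -0.247] F [-0.8 -0.6 -0.7] gap 0.0853
t 16.7 tcp [0.637  0.242  0.0759] zaxis [ 0.018 -0.05  -0.999] yaw 0.341 q [-0.403, 0.76, -0.095, 1.597, 0.165, 0.8, -0.247] F [-0.7  0.6 -0.4] gap 0.0859
t 16.75 tcp [0.6377 0.2421 0.0766] zaxis [ 0.019 -0.049 -0.999] yaw 0.341 q [-0.403, 0.759, -0.095, 1.596, 0.165, 0.8, -0.247] F [0.4 0.3 0.2] gap 0.0849
need [-0.0068  0.0059  0.0169]
need [-0.0069  0.0041  0.0499]
```

View pics/w12.png

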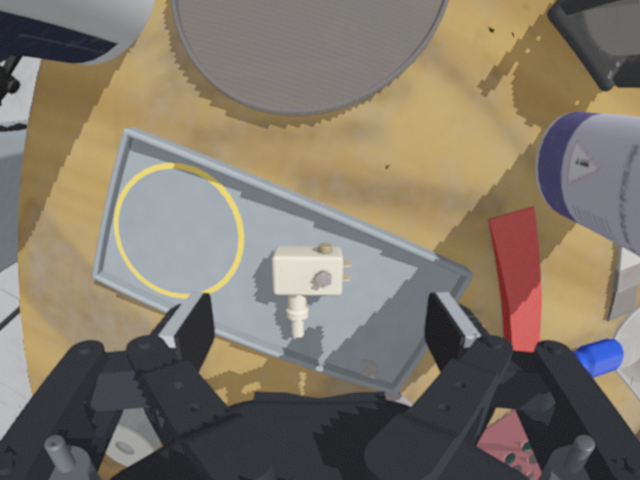

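```bash
python3 -m crank '[[-0.004,0.003,0.018,0,1],[-0.003,0.002,0.014,0,1],[-0.001,0.001,0.007,0,1]]' >/dev/null; python3 - <<'E'
from st import *
for i in range(3):manip.capture('wrist')
st((.6335,.2335,.028));c=cap('wrist','w13.png')
im=c['color'];cv2.imwrite('pics/z13.png',cv2.resize(im[200:400,140:500],(792,440),interpolation=3))
E
```

```text
t 17.25 tcp [0.6365 0.2349 0.0436] zaxis [ 0.029 -0.044 -0.999] yaw 0.342 q [-0.397, 0.792, -0.089, 1.637, 0.177, 0.716, -0.252] F [0.1 0.2 0.3] gap 0.0853
need [-0.0035 -0.0004  0.0155]
```

View pics/z13.png

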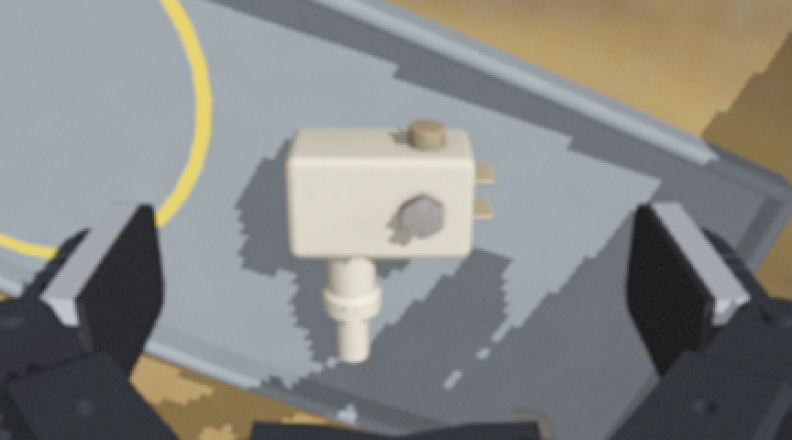

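```bash
python3 - <<'E'
from st import *
c=manip.capture('wrist')
P=np.array([ray(c,140+x/2.2,200+y/2.2,.022,True)[:2] for x,y in((290,160),(472,157),(472,250),(292,253))])
b=P.mean(0);print(b,np.linalg.norm(P[1]-P[0]),np.linalg.norm(P[2]-P[1]));d=P[1]-P[0];print(np.arctan2(d[1],d[0]))
st((*b,.028))
E
```

```text
[0.63365307 0.23548054] 0.03382944922870506 0.020035783040536003
0.35630697030638125
t 17.35 tcp [0.6368 0.2352 0.044 ] zaxis [ 0.03  -0.044 -0.999] yaw 0.342 q [-0.397, 0.791, -0.089, 1.637, 0.176, 0.716, -0.252] F [-0.3  0.3  0.1] gap 0.0853
need [-0.0031 -0.0021  0.0159]
```

```bash
python3 -m crank '[[-0.003,-0.001,0.01,0,1],[0,0,0.007,0,1]]' >/dev/null; python3 - <<'E'
from st import *
for i in range(2):manip.capture('wrist')
st((.6336,.2347,.027))
E
```

```text
t 17.65 tcp [0.635  0.2348 0.0271] zaxis [ 0.031 -0.043 -0.999] yaw 0.342 q [-0.4, 0.811, -0.085, 1.652, 0.181, 0.679, -0.258] F [-0.2 -0.3 -0.8] gap 0.0852
need [-0.0013 -0.0004  0.0001]
```

```bash
python3 -m crank '[[0,0,0,0,-1],[0,0,0,0,-1],[0,0,0,0,-1],[0,0,0,0,-1],[0,0,0,0,-1],[0,0,0,0,-1],[0,0,0,0,-1]]' 30; python3 - <<'E'
from st import *
manip.capture('wrist')
st();c=cap('wrist','w14.png')
im=c['color'];cv2.imwrite('pics/z14.png',cv2.resize(im[200:400,140:500],(792,440),interpolation=3))
E
```

```text
clock: 18.35
tcp_pos: [0.6353, 0.2349, 0.0275]
tool_rot: [3.049, 0.525, 0.037]
wrist_force: [-0.2, 0.0, -0.7]
finger_gap: 0.0358
t 18.4 tcp [0.6354 0.2349 0.0274] zaxis [ 0.032 -0.043 -0.999] yaw 0.342 q [-0.4, 0.811, -0.085, 1.652, 0.181, 0.68, -0.258] F [-0.9  0.9 -0.8] gap 0.0354
```

View pics/z14.png

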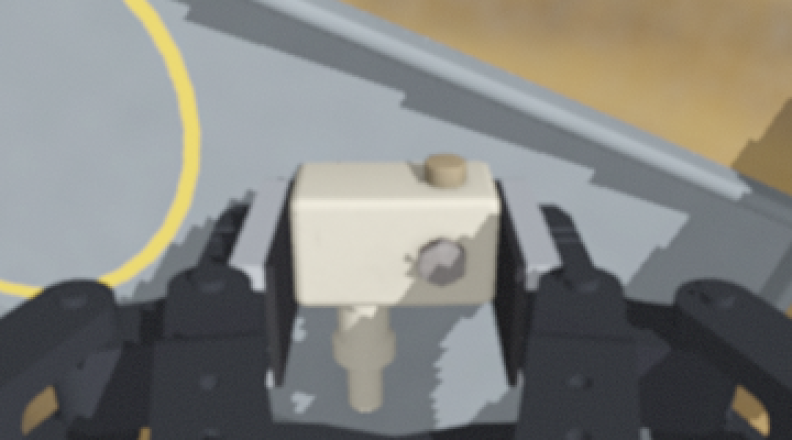

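```bash
python3 -m crank '[[0,0,-0.02,0,-1],[0,0,-0.03,0,-1],[0,-0.01,-0.02,0,-1],[0.001,-0.04,0,0,-1],[0.002,-0.045,0,0,-1],[0.001,-0.045,0,0,-1]]' >/dev/null; python3 - <<'E'
from st import *
for i in range(3):manip.capture('wrist')
st((.58,.405,.06));cap('scene','s15.png')
E
```

```text
t 19.2 tcp [0.5913 0.3684 0.0916] zaxis [ 0.031 -0.046 -0.998] yaw 0.335 q [-0.606, 0.759, -0.08, 1.544, 0.147, 0.85, -0.428] F [ 1.  -0.9 -1.1] gap 0.0355
need [ 0.001  -0.0399  0.0295]
```

View pics/s15.png

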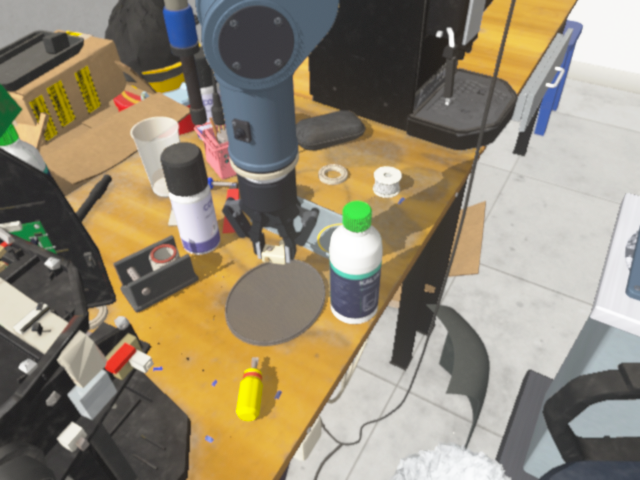

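Valve held at the fingertips, heading over the lid. Next I finish the traverse and lower.

```bash
python3 -m crank '[[0.001,-0.022,0.01,0,-1],[0,-0.02,0.012,0,-1],[0,0,0.01,0,-1]]' >/dev/null; python3 - <<'E'
from st import *
for i in range(4):manip.capture('wrist')
st((.58,.405,.027));cap('scene','s16.png')
E
```

```text
t 19.75 tcp [0.586  0.3967 0.0583] zaxis [ 0.035 -0.053 -0.998] yaw 0.323 q [-0.656, 0.813, -0.065, 1.53, 0.152, 0.813, -0.484] F [ 0.7  0.4 -0.5] gap 0.0351
need [-0.0035 -0.0117  0.0306]
```

View pics/s16.png

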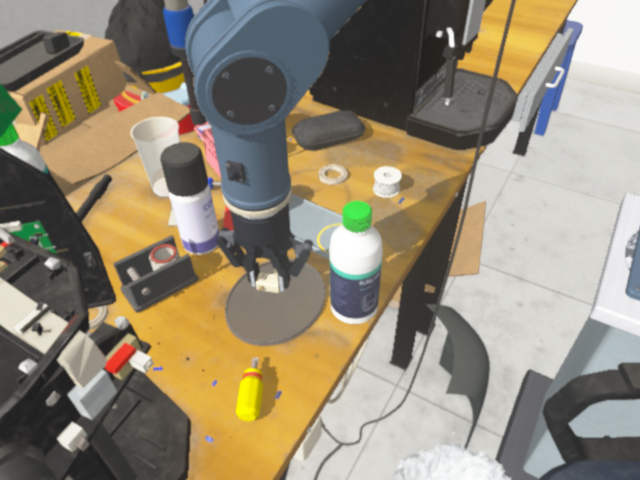

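```bash
python3 -m crank '[[-0.003,-0.008,0.012,0,-1],[-0.001,-0.004,0.012,0,-1]]' >/dev/null; python3 - <<'E'
from st import *
for i in range(4):manip.capture('wrist')
st((.58,.403,.0265));cap('scene','s17.png')
E
```

```text
t 20.2 tcp [0.5817 0.4046 0.0354] zaxis [ 0.039 -0.052 -0.998] yaw 0.32 q [-0.672, 0.841, -0.059, 1.542, 0.156, 0.771, -0.505] F [-0.5  0.3 -0.4] gap 0.035
need [-0.0023  0.0004  0.0089]
```

```bash
python3 -m crank '[[-0.002,0,0.006,0,-1],[0,0,0.003,0,-1]]' >/dev/null; python3 - <<'E'
from st import *
for i in range(3):manip.capture('wrist')
st((.58,.403,.0255));cap('scene','s18.png')
im=cv2.imread('pics/s18.png');cv2.imwrite('pics/z18.png',cv2.resize(im[220:340,200:400],(800,480),interpolation=3))
E
```

```text
t 20.6 tcp [0.5815 0.4038 0.0276] zaxis [ 0.041 -0.05  -0.998] yaw 0.32 q [-0.673, 0.848, -0.057, 1.55, 0.158, 0.752, -0.508] F [-0.2  0.5  0.6] gap 0.0353
need [-0.0017  0.0001  0.0021]
```

View pics/z18.png

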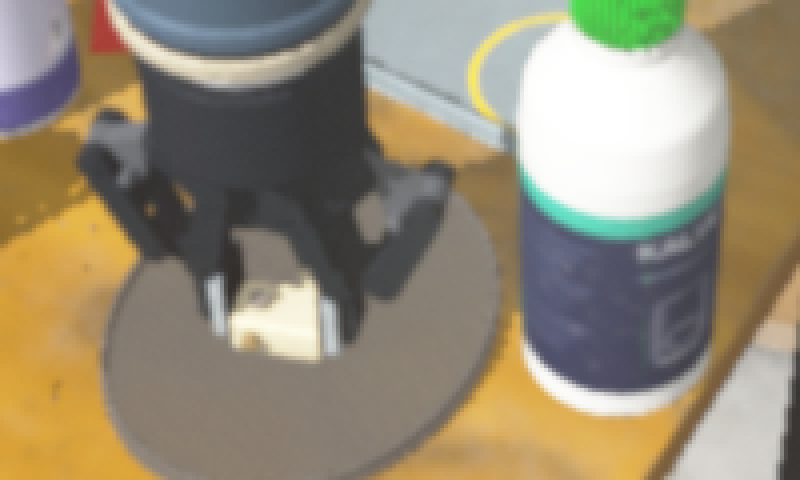

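```bash
python3 -m crank '[[0,0,0.002,0,-1],[0,0,0,0,0.6],[0,0,0,0,0.6],[0,0,0,0,0.6],[0,0,0,0,0.6]]'; python3 - <<'E'
from st import *
manip.capture('wrist')
st();c=cap('wrist','w19.png')
E
```

```text
clock: 21.15
tcp_pos: [0.5822, 0.4041, 0.0264]
tool_rot: [3.046, 0.49, 0.053]
wrist_force: [0.5, -0.3, 0.7]
finger_gap: 0.0683
t 21.2 tcp [0.5822 0.4041 0.0264] zaxis [ 0.043 -0.049 -0.998] yaw 0.32 q [-0.673, 0.85, -0.057, 1.55, 0.159, 0.748, -0.508] F [ 0.3 -0.9 -0.4] gap 0.0683
```

View pics/w19.png

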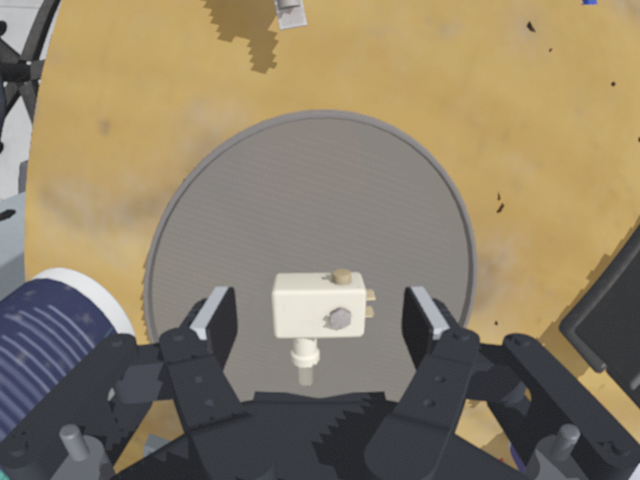

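```bash
python3 -m crank '[[0,0,-0.03,0,0.6],[0,0,-0.05,0,0.6],[0,0,-0.05,0,1],[0,0,-0.05,0,1],[0,0,-0.05,0,1],[0,0,-0.01,0,1]]'>/dev/null; python3 - <<'E'
from st import *
for i in range(3):manip.capture('wrist')
c=cap('wrist','w20.png')
h=cv2.cvtColor(c['color'],cv2.COLOR_BGR2HSV)
m=cv2.inRange(h,(45,90,40),(80,255,255));k,l,s_,ce=cv2.connectedComponentsWithStats(m);i=1+np.argmax(s_[1:,4]);print(ce[i],s_[i]);b=ray(c,*ce[i],.187,True);print(np.round(b,4))
st((.472,.343,.26))
E
```

```text
[139.1407206  301.20802175] [ 109  270   61   64 2942]
[0.4715 0.3435 0.187 ]
t 22.05 tcp [0.5688 0.4131 0.2611] zaxis [ 0.029 -0.061 -0.998] yaw 0.319 q [-0.687, 0.622, -0.072, 1.325, 0.113, 1.218, -0.467] F [ 0.2 -0.5 -0.7] gap 0.0857
need [-0.1139  0.0361  0.0026]
```

View pics/w20.png

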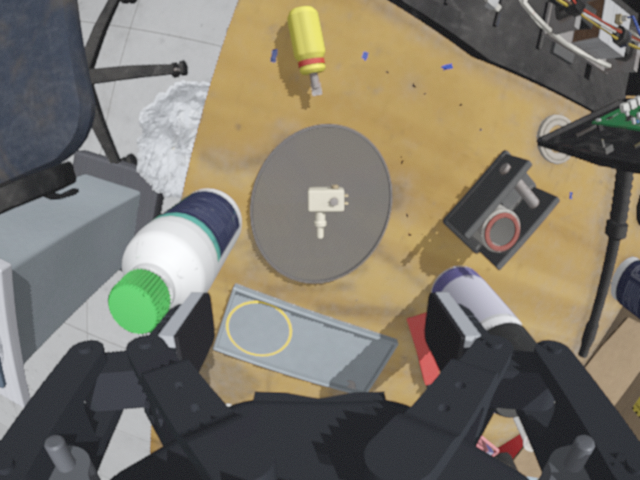

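```bash
python3 -m crank '[[-0.037,0.012,-0.002,0,1],[-0.037,0.012,-0.002,0,1],[-0.03,0.009,0,0,1]]'>/dev/null; python3 - <<'E'
from st import *
for i in range(3):manip.capture('wrist')
c=cap('wrist','w21.png')
h=cv2.cvtColor(c['color'],cv2.COLOR_BGR2HSV)
m=cv2.inRange(h,(45,90,40),(80,255,255));k,l,s_,ce=cv2.connectedComponentsWithStats(m);i=1+np.argmax(s_[1:,4]);print(ce[i],s_[i]);b=ray(c,*ce[i],.194,True);print(np.round(b,4))
st((b[0],b[1],.2))
E
```

```text
[305.00463189 255.82959532] [ 270  219   70   74 4102]
[0.4702 0.3452 0.194 ]
t 22.55 tcp [0.4794 0.3482 0.2584] zaxis [ 0.021 -0.067 -0.998] yaw 0.319 q [-0.691, 0.459, -0.081, 1.636, 0.112, 1.082, -0.5] F [-0.6  0.2 -0.1] gap 0.0853
need [-0.0096 -0.0041  0.0583]
```

View pics/w21.png

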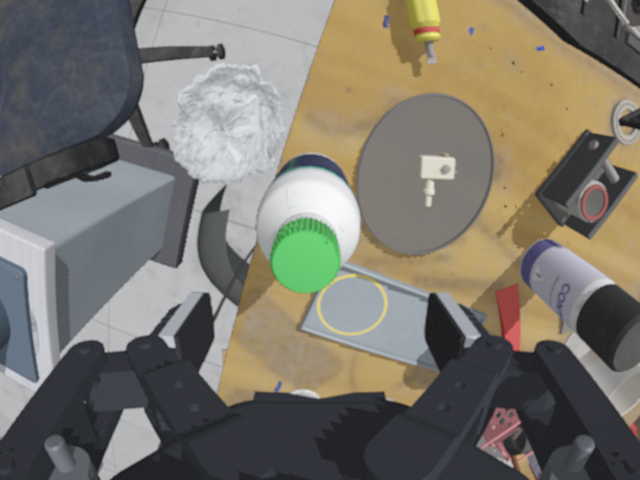

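```bash
python3 -m crank '[[-0.006,-0.002,0.02,0,1],[-0.004,-0.002,0.02,0,1]]'>/dev/null; python3 - <<'E'
from st import *
for i in range(4):manip.capture('wrist')
st((.470,.344,.199));cap('scene','s22.png')
E
```

```text
t 22.95 tcp [0.4723 0.3476 0.2185] zaxis [ 0.024 -0.066 -0.998] yaw 0.318 q [-0.699, 0.486, -0.08, 1.708, 0.122, 0.981, -0.522] F [0.4 0.7 0.3] gap 0.0856
need [-0.0033  0.0014  0.0196]
```

View pics/s22.png

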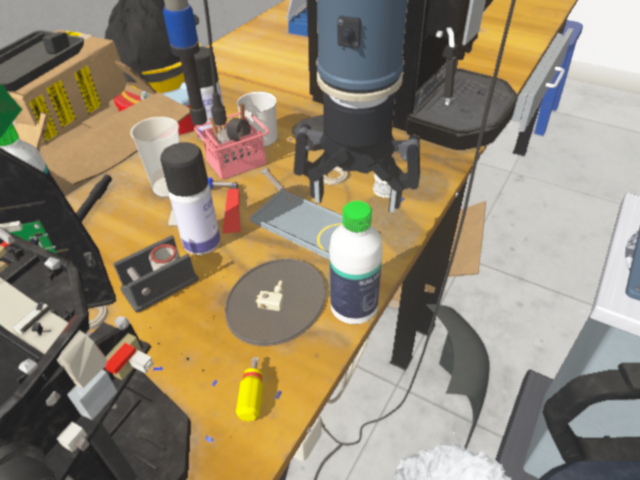

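```bash
python3 -m crank '[[-0.003,0.002,0.013,0,1],[0,0,0.008,0,1],[0,0,0,0,1],[0,0,0,0,-1],[0,0,0,0,-1],[0,0,0,0,-1],[0,0,0,0,-1],[0,0,0,0,-1],[0,0,0,0,-1]]' 60; python3 - <<'E'
from st import *
for i in range(2):manip.capture('wrist')
st();cap('scene','s23.png')
E
```

```text
clock: 23.9
tcp_pos: [0.4739, 0.3461, 0.2023]
tool_rot: [3.039, 0.486, 0.031]
wrist_force: [0.7, -0.4, -2.5]
finger_gap: 0.0359
t 24.0 tcp [0.474  0.3461 0.2023] zaxis [ 0.03  -0.06  -0.998] yaw 0.318 q [-0.696, 0.5, -0.079, 1.734, 0.127, 0.933, -0.525] F [-0.6  0.3 -1.1] gap 0.0358
```

View pics/s23.png

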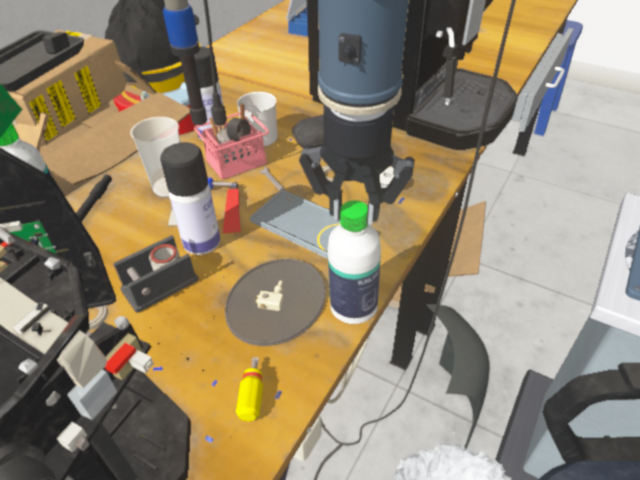

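```bash
python3 -m crank '[[0,0,-0.02,0,-1],[0,0,-0.025,0,-1],[0,0,-0.015,0,-1]]'>/dev/null; python3 - <<'E'
from st import *
for i in range(3):manip.capture('wrist')
st((.562,.229,.25));cap('scene','s24.png')
E
```

```text
t 24.5 tcp [0.471  0.3484 0.2597] zaxis [ 0.025 -0.064 -0.998] yaw 0.318 q [-0.7, 0.446, -0.082, 1.655, 0.113, 1.071, -0.513] F [-0.4 -0.7 -3.8] gap 0.036
need [0.0491 0.1408 0.0196]
```

View pics/s24.png

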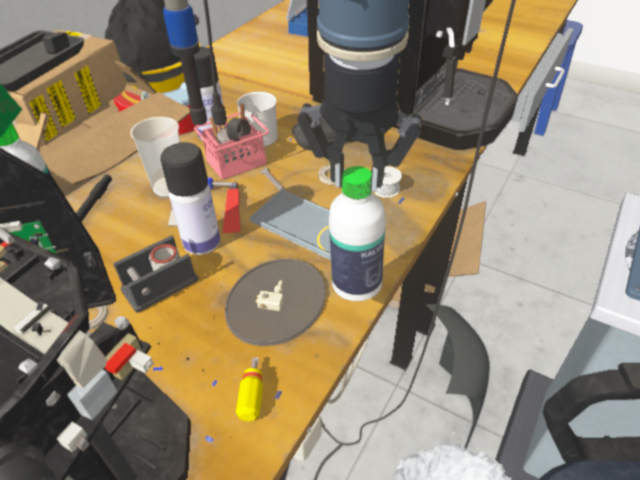

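```bash
python3 -m crank '[[0.01,0.03,-0.002,0,-1],[0.014,0.04,-0.002,0,-1],[0.014,0.04,-0.002,0,-1],[0.009,0.025,-0.002,0,-1]]'>/dev/null; python3 - <<'E'
from st import *
for i in range(3):manip.capture('wrist')
st((.562,.229,.25));cap('scene','s25.png');cap('top','t25.png')
a=cv2.imread('pics/s25.png')[130:290,270:430];b=cv2.imread('pics/t25.png')[130:290,300:460]
cv2.imwrite('pics/z25.png',cv2.resize(np.hstack([a,b]),(800,400),interpolation=3))
E
```

```text
t 25.1 tcp [0.5543 0.237  0.2697] zaxis [ 0.015 -0.067 -0.998] yaw 0.327 q [-0.48, 0.46, -0.06, 1.601, 0.103, 1.105, -0.255] F [-0.8  0.6 -4.9] gap 0.0361
need [0.0048 0.0087 0.0203]
```

View pics/z25.png

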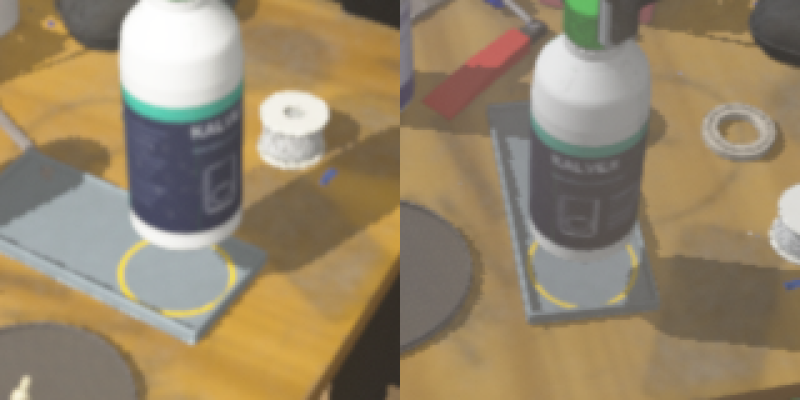

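```bash
cat > base.py <<'E'
from h import *
import pickle
D=pickle.load(open('d0.pkl','rb'))
def base(n,u,v,z,r=.036):
    c=D[n];o=-np.array(c['R']).T@c['t'];P=ray(c,u,v,z);d=P[:2]-o[:2];return np.round(P[:2]+r*d/np.linalg.norm(d),4)
E
python3 - <<'E'
from base import *
print(base('scene',345,229.3,.067),base('top',374,235,.067))
# same on initial pictures for calibration: base z .004
a=cv2.imread('pics/scene0.png')[130:290,270:430];b=cv2.imread('pics/top0.png')[130:290,300:460]
cv2.imwrite('pics/z0.png',cv2.resize(np.hstack([a,b]),(800,400),interpolation=3))
E
```

```text
[0.5478 0.2254] [0.5463 0.2268]
```

View pics/z0.png

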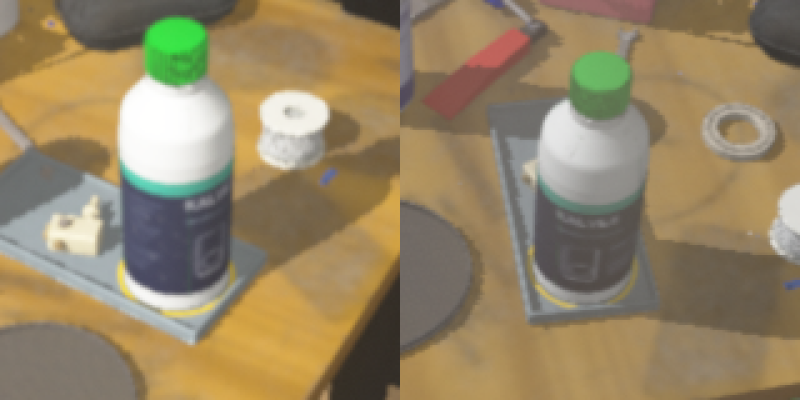

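```bash
python3 - <<'E'
from base import *
print(base('scene',340.8,253.6,.004),base('top',374.4,251.2,.004))
from st import *
st((.5543+.008,.237-.001,.21))
E
```

```text
[0.5567 0.2219] [0.5552 0.2185]
t 25.2 tcp [0.5527 0.2401 0.2699] zaxis [ 0.014 -0.065 -0.998] yaw 0.331 q [-0.483, 0.46, -0.063, 1.601, 0.102, 1.105, -0.255] F [-0.9  0.6 -3.6] gap 0.036
need [0.0082 0.0031 0.0601]
```

```bash
python3 -m crank '[[0.004,0.003,0.02,0,-1],[0.004,0.003,0.02,0,-1],[0.001,0,0.01,0,-1]]'>/dev/null; python3 - <<'E'
from st import *
for i in range(4):manip.capture('wrist')
st((.5625,.2315,.2075));cap('scene','s26.png');cap('top','t26.png')
a=cv2.imread('pics/s26.png')[130:290,270:430];b=cv2.imread('pics/t26.png')[130:290,300:460]
cv2.imwrite('pics/z26.png',cv2.resize(np.hstack([a,b]),(800,400),interpolation=3))
E
```

```text
t 25.7 tcp [0.5626 0.2387 0.221 ] zaxis [ 0.017 -0.061 -0.998] yaw 0.337 q [-0.472, 0.513, -0.063, 1.65, 0.11, 0.999, -0.25] F [-0.   0.6 -2.9] gap 0.0356
need [-0.0025  0.0059  0.0139]
```

View pics/z26.png

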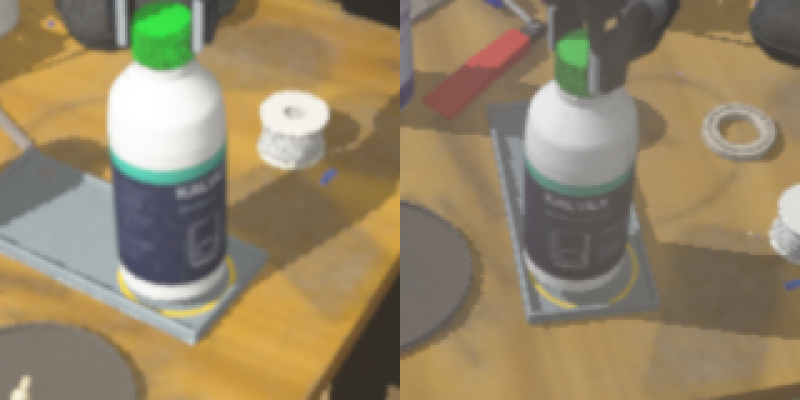

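```bash
python3 - <<'E'
from base import *
print(base('scene',338.8,250.4,.0187),base('top',371.2,246.8,.0187))
E
```

```text
[0.5566 0.2298] [0.5561 0.2257]
```

```bash
python3 -m crank '[[-0.003,0.006,0.003,0,-1],[0,0.001,0.004,0,-1]]'>/dev/null; python3 - <<'E'
from st import *
for i in range(4):manip.capture('wrist')
st((.5625,.2312,.2065));cap('scene','s27.png');cap('top','t27.png')
a=cv2.imread('pics/s27.png')[130:290,270:430];b=cv2.imread('pics/t27.png')[130:290,300:460]
cv2.imwrite('pics/z27.png',cv2.resize(np.hstack([a,b]),(800,400),interpolation=3))
E
```

```text
t 26.2 tcp [0.563  0.2318 0.2162] zaxis [ 0.02  -0.059 -0.998] yaw 0.338 q [-0.462, 0.512, -0.063, 1.666, 0.111, 0.979, -0.241] F [ 0.1  0.4 -3.3] gap 0.0358
need [-0.0006 -0.0002  0.0097]
```

View pics/z27.png

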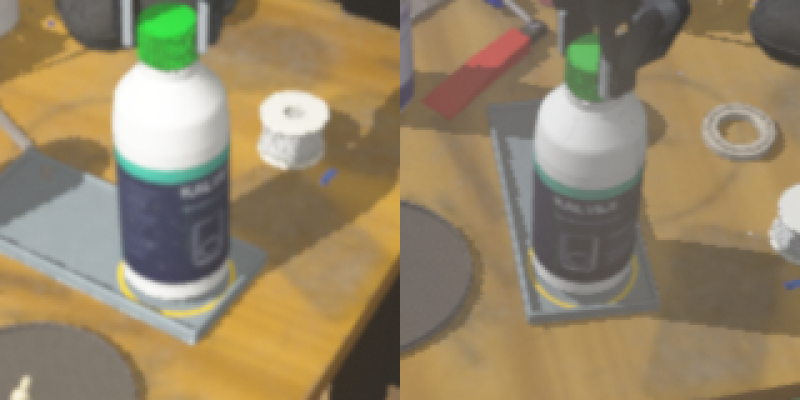

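Well centred over the ring in both views, about 10 mm above the floor. Lowering now.

```bash
python3 -m crank '[[0,0,0.005,0,-1],[0,0,0.004,0,-1]]'>/dev/null; python3 - <<'E'
from st import *
for i in range(3):manip.capture('wrist')
st((.5625,.2312,.2063))
E
```

```text
t 26.65 tcp [0.5634 0.2317 0.2073] zaxis [ 0.02  -0.058 -0.998] yaw 0.338 q [-0.461, 0.521, -0.062, 1.677, 0.113, 0.958, -0.243] F [-0.2 -0.7 -4. ] gap 0.036
need [-0.001   0.0001  0.001 ]
```

```bash
python3 -m crank '[[0,0,0.002,0,-1]]'>/dev/null; python3 - <<'E'
from st import *
for i in range(2):manip.capture('wrist')
st();cap('scene','s28.png');cap('top','t28.png')
a=cv2.imread('pics/s28.png')[130:290,270:430];b=cv2.imread('pics/t28.png')[130:290,300:460]
cv2.imwrite('pics/z28.png',cv2.resize(np.hstack([a,b]),(800,400),interpolation=3))
E
```

```text
t 26.85 tcp [0.5639 0.2318 0.2065] zaxis [ 0.022 -0.058 -0.998] yaw 0.338 q [-0.461, 0.522, -0.062, 1.678, 0.113, 0.955, -0.243] F [-2.1 -1.   6.8] gap 0.0361
```

View pics/z28.png

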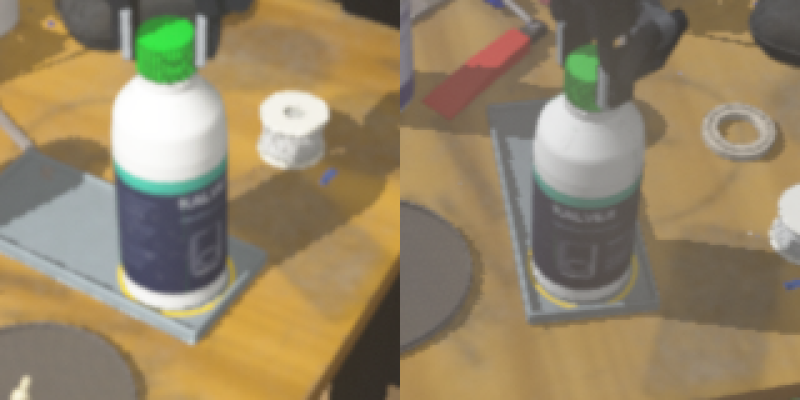

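```bash
python3 -m crank '[[0,0,0,0,1],[0,0,0,0,1],[0,0,0,0,1],[0,0,0,0,1],[0,0,0,0,1]]'; python3 - <<'E'
from st import *
manip.capture('wrist')
st();cap('scene','s29.png');cap('top','t29.png')
a=cv2.imread('pics/s29.png')[130:290,270:430];b=cv2.imread('pics/t29.png')[130:290,300:460]
cv2.imwrite('pics/z29.png',cv2.resize(np.hstack([a,b]),(800,400),interpolation=3))
E
```

```text
clock: 27.45
tcp_pos: [0.5648, 0.2323, 0.2077]
tool_rot: [3.038, 0.519, 0.023]
wrist_force: [-0.2, -1.0, -0.4]
finger_gap: 0.0854
t 27.5 tcp [0.5648 0.2323 0.2077] zaxis [ 0.025 -0.056 -0.998] yaw 0.338 q [-0.461, 0.521, -0.062, 1.677, 0.113, 0.954, -0.243] F [0.5 1.1 0.1] gap 0.0855
```

View pics/z29.png

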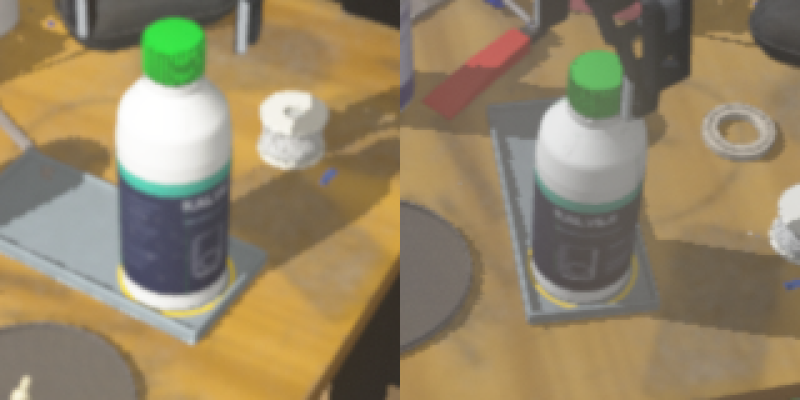

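```bash
python3 -m crank '[[0,0,-0.015,0,1],[0,0,-0.03,0,1],[0,0,-0.04,0,1],[0,0,-0.02,0,1],[0,0,0,0,1]]' >/dev/null; python3 - <<'E'
from st import *
for i in range(5):manip.capture('wrist')
st();cap('scene','s30.png');c=cap('top','t30.png');w=cap('wrist','w30.png')
import pickle
D=pickle.load(open('d0.pkl','rb'))
obs=[]
for n,f in(('scene','s30.png'),('top','t30.png')):
    im=cv2.imread('pics/'+f)
    for src,I in(('init',D[n]['color']),('now',im)):
        x,y=(310,125) if n=='scene' else (355,140);h=cv2.cvtColor(I[y:y+50,x:x+60],cv2.COLOR_BGR2HSV)
        m=cv2.inRange(h,(45,110,50),(80,255,255));k,l,s,ce=cv2.connectedComponentsWithStats(m);i=1+np.argmax(s[1:,4])
        print(n,src,ce[i]+[x,y],s[i][4],np.round(ray(D[n],*(ce[i]+[x,y]),.19)[:2],4))
E
```

```text
t 28.35 tcp [0.5601 0.2369 0.3104] zaxis [ 0.015 -0.061 -0.998] yaw 0.338 q [-0.47, 0.437, -0.064, 1.525, 0.094, 1.2, -0.226] F [-0.9  0.1  0.1] gap 0.0854
scene init [339.98659966 149.63819095] 597 [0.5599 0.2249]
scene now [339.54470199 149.8692053 ] 604 [0.5601 0.2258]
top init [379.81640625 158.        ] 256 [0.5683 0.2247]
top now [378.82889734 157.58555133] 263 [0.5695 0.226 ]
```

View pics/s30.png

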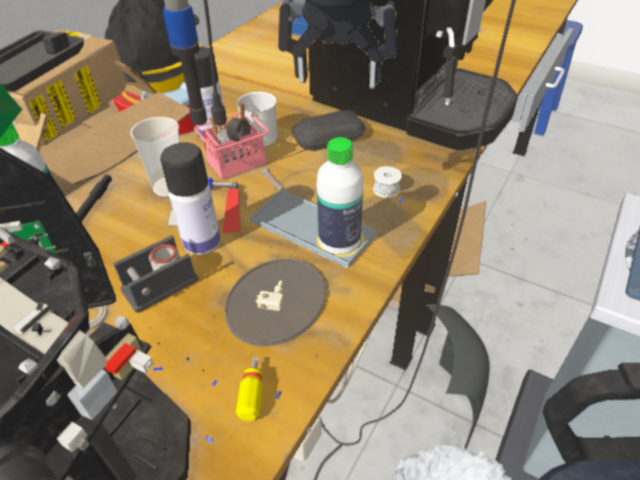

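View pics/t30.png

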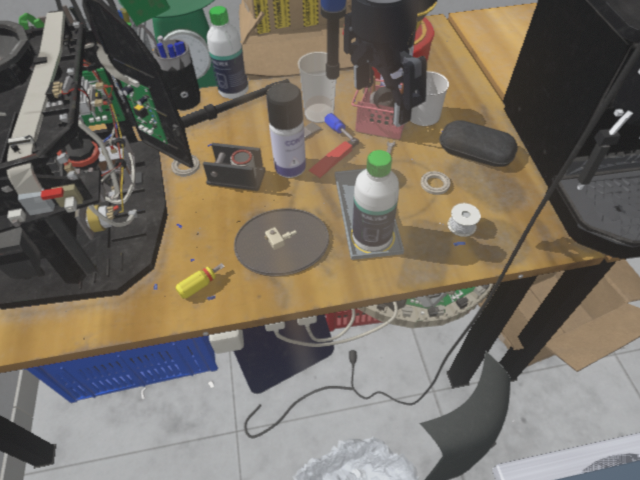

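```bash
python3 - <<'E'
from h import *
import pickle
D=pickle.load(open('d0.pkl','rb'))
print('valve blk',ray(D['top'],275,237,.018)[:2],'lid .580 .3915')
print(np.abs(manip.read_state()['qd']).max())
print(manip.sign_off())
E
```

```text
valve blk [0.57882582 0.40286408] lid .580 .3915
0.007267699916673321
the job is handed in; nothing more can be done
None
```

The job is done and handed in at about 28 s of the 72 s allowed; no verdict was reported. I stood the bottle on the bench in front of the lid, laid the valve on the lid the same way up, and stood the bottle back on its mark.

Last checks from the images:
- **Bottle:** it stands upright. Its cap centroid is within about 2 mm of where it was in the starting pictures, in both the scene and top views.
- **Valve:** it lies flat. The block measures (0.579, 0.403), which puts the valve's origin about 5 mm from the lid centre at (0.580, 0.3915).
- **Arm:** it is above the bottle, clear of everything and practically still (0.007 rad/s or less).

- **Lead:** my estimate was that going straight in would have brought the forearm against the hanging lead. I spent about 5 s first turning the elbow to the left, which kept an estimated 0.10 m or more between the arm's centreline and the lead.
- **Tool tilt:** the tool drifted to about 0.06–0.08 rad off vertical, because the moves cannot correct tilt. It did no visible harm.
- **Disagreements:**
  - Estimates of the bottle's position differed by 3 to 7 mm between methods. I went by the ring on the mark and a like-for-like comparison with the starting images.
  - The gripper read 36 mm on the 38 mm cap, so the grip was probably a few mm off-centre.

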